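Unload the drying rack and sort the salvaged parts

ROBOT

A 6-joint arm with a two-finger parallel gripper is mounted at the origin on the work surface. World frame = base frame: x ahead of the robot, y to its left, z up, the work surface at z = 0. Lengths are in m, angles in rad, forces in N, time in s.
With the tool pointing down it reaches from about 0.2 to 0.875 m from the base axis. Payload 3.4 kg.
Tool frame: the origin (TCP) lies where the fingers leave the gripper's body, on its centre line; the fingertips stand 97 mm ahead of it and the grasp point (between the pads) lies 78 mm ahead of it; z points along the fingers, y is the line along which they close (so a half turn about z gives the same grasp; the last joint's range is limited). The gripper opens to 94 mm and grips with 3 to 60 N. Pads are 16 mm wide; open, the fingers measure 119 mm over their backs; the gripper's body (75 mm by 177 mm) begins 78 mm behind the grasp point.
Start: joints at [1.194, 0.276, 1.505, -0, 1.361, -0.121], TCP at [0.145, 0.556, 0.303] pointing down, gripper open.
Joint ranges: [-2.89, 2.89], [-0.75, 2.08], [0.22, 2.7], [-1.18, 4.32], [0.11, 2.71], [-2.7, 2.7]. Speed limits (rad/s): [2.57, 2.57, 3.14, 3.14, 3.14, 3.14].

INTERFACE

Orientations are given as a 3x3 rotation matrix whose columns are the frame's x, y, z axes.
In Python, from plant import * gives the robot as it stands.
- The arm moves only by the tool servo_tool, never from a script. Its argument "commands" is a list of rows, each an object of numbers: "fingers": the finger opening in mm, from 0 to 94; "x", "y", "z": the shift along the tool's x, y, z normalised to -1 to 1, where 1 is 750 mm; "yaw": the turn about the tool's z normalised to -1 to 1, where 1 is 360 degrees. In form: [{"fingers": .., "x": .., "y": .., "z": .., "yaw": ..}, ...]. A call has 1 to 10 rows; each row is the pose to reach, as a shift and turn from the pose commanded when the call began, along the tool's axes at that moment, turning the shorter way round; what a row does not reach only later rows make up. A row lasts 1/12 s, in which the tool goes at most 41.7 mm and 7.16 degrees, less where a joint would pass 70% of its speed; a pose out of reach is approached as far as the arm can. A call with a number of a shift or a turn outside -1 to 1 is refused whole. A call with a gripper value outside its range is refused whole. The fingers move at their own pace and stop on an object; "grip_force" is the grip in N (left out, the last holds). Time passes only in rows, so rows that repeat a pose let the fingers close. It gives the time, the measured TCP pose, the force, the opening and the grip force at its end, in the units of the state.
- get_obs(): the state, without advancing time (a new reading comes with each control period).
- snapshot(name): name is "scene" or "side" or "wrist"; returns the picture (420x560x3 uint8, blue, green, red); there is no depth.
- get_calibration(name): a dict with "fx", "fy", "cx", "cy" (pixels), "dist" ([k1, k2, p1, p2, k3] as OpenCV has them; the pictures are not rectified), "extrinsics" (4x4, takes a point from world to camera coordinates). Camera axes: x right, y up, looking along -z (the intrinsics and any distortion apply to the point x, -y, -z); pixel columns grow to the right and rows downward; lengths in m; the calibration is good to about 2 mm. A picture is of the moment at which its call begins: read the wrist's pose just before it. get_calibration takes no time and is no camera call; for the wrist camera it gives the pose at the moment of the call.
- finish_job(): hands the job in; it is judged then, once.
The state is a dict: "time": time; "q": joint angles; "qd": joint speeds; "joint_efforts": joint torques, N m; "tool_pos": TCP position; "eef_rot": TCP orientation; "force": force on the tool from outside, world axes, zero at the start; "ft_torque": the same for the moment, N m; "gripper_width": opening from 0.0 (shut) to 1.0 (fully open); "grip_force": force on a finger pad.
Only numpy, scipy, OpenCV 4.12 (cv2) and the standard library are available. Lean on these libraries where they do the work, as an engineer would, in place of code of your own. Each camera call takes 0.05 s, during which the arm holds its last target. There are 200 camera calls.

TASK

The salvaged parts have been washed and hung on the rack to dry. First throw the drying fan's lever right over to off (away from the robot) before moving any of the parts; then lift every part up and off its hook, and put all heat sinks, including any lying on the bench, into the oblong bin and all transformers into the square bin. Leave the solder reel and the tin where they are.

Things in the scene. Friction and masses are not known exactly. Their poses are not given: they have to be found in the camera images.
- fan_switch (a joint): switch lever of the drying fan on a small grey block 70 x 50 x 25 mm: a 90 mm steel stalk with a black ball (diameter 26) on top; 0 = on, leaning 0.5 rad toward the robot side (-x of its block); 1.0 = off, leaning 0.5 rad to the far side (+x of its block). Light, stays where it is left; pivot 22 mm over the bench
- fan_switch_tip (a point): centre of the ball of the fan's switch lever
- fan_switch_base: block under the fan's switch lever, origin at the middle of its underside, lever swings in its x-z plane toward its +x
- rack: drying rack: 420 mm wide (y) bar on two posts, top 252 over the bench, foot 80 deep; origin on the bench below the bar's front face. Five hooks stick out 84 toward its -x (robot side) at y -180, -90, 0, 90, 180: 8 mm rods, top at 245, upturned tip 12 higher at x -84. A hung part must rise 14 to 24 mm for its eye to pass the tip. Fixed
- long_bin: oblong grey open bin, outside 150 (x) x 220 (y) x 70 high, walls 4 mm; origin at the middle of its underside. For the heat sinks. Fixed
- square_bin: square grey open bin, outside 170 x 170 x 70 high, walls 4 mm; origin at the middle of its underside. For the transformers. Fixed
- reel: bystander: metal solder reel standing on the bench, diameter 50, 43 high, origin at underside
- tin: bystander: flat round tin, diameter 54, 35 high, origin at underside
- hook0 (a point): point on top of hook 0 of the rack where a part's eye rests, 52 mm in front of the bar
- hook1 (a point): point on top of hook 1 of the rack where a part's eye rests, 52 mm in front of the bar
- hook2 (a point): point on top of hook 2 of the rack where a part's eye rests, 52 mm in front of the bar
- hook3 (a point): point on top of hook 3 of the rack where a part's eye rests, 52 mm in front of the bar
- hook4 (a point): point on top of hook 4 of the rack where a part's eye rests, 52 mm in front of the bar
- heatsink1: finned aluminium heat sink: block 24 (x) x 44 (y) x 70 (z) mm, and on top (+z) a flat eye, 8 thick, 36 wide (y), 42 high, its window 22 wide and 34 high. Origin in the middle of the block: window from z +35 to +69, top of eye +77. About 0.16 kg. Hangs upright by its eye on one of the hooks, facing as the rack; may be absent.
- heatsink2: finned aluminium heat sink: block 24 (x) x 44 (y) x 70 (z) mm, and on top (+z) a flat eye, 8 thick, 36 wide (y), 42 high, its window 22 wide and 34 high. Origin in the middle of the block: window from z +35 to +69, top of eye +77. About 0.16 kg. Hangs upright by its eye on one of the hooks, facing as the rack; may be absent.
- heatsink3: finned aluminium heat sink: block 24 (x) x 44 (y) x 70 (z) mm, and on top (+z) a flat eye, 8 thick, 36 wide (y), 42 high, its window 22 wide and 34 high. Origin in the middle of the block: window from z +35 to +69, top of eye +77. About 0.16 kg. Hangs upright by its eye on one of the hooks, facing as the rack; may be absent.
- heatsink4: finned aluminium heat sink: block 24 (x) x 44 (y) x 70 (z) mm, and on top (+z) a flat eye, 8 thick, 36 wide (y), 42 high, its window 22 wide and 34 high. Origin in the middle of the block: window from z +35 to +69, top of eye +77. About 0.16 kg. Lies on the bench on its broad face (its x axis vertical); may be absent.
- trafo1: small transformer: dark core 32 (x) x 50 (y) x 46 (z) mm, copper winding bulging to 40 in x, and on top (+z) a flat eye, 8 thick, 36 wide (y), 42 high, its window 22 wide and 34 high. Origin in the middle of the core: window from z +23 to +57, top of eye +65. About 0.32 kg. Hangs upright by its eye on one of the hooks, facing as the rack; may be absent.
- trafo2: small transformer: dark core 32 (x) x 50 (y) x 46 (z) mm, copper winding bulging to 40 in x, and on top (+z) a flat eye, 8 thick, 36 wide (y), 42 high, its window 22 wide and 34 high. Origin in the middle of the core: window from z +23 to +57, top of eye +65. About 0.32 kg. Hangs upright by its eye on one of the hooks, facing as the rack; may be absent.
- trafo3: small transformer: dark core 32 (x) x 50 (y) x 46 (z) mm, copper winding bulging to 40 in x, and on top (+z) a flat eye, 8 thick, 36 wide (y), 42 high, its window 22 wide and 34 high. Origin in the middle of the core: window from z +23 to +57, top of eye +65. About 0.32 kg. Lies on the bench on its broad face (its x axis vertical); may be absent.
There are look-alikes about, which are no part of the job. Leave any purple or red look-alike of the trafo1 alone. Leave any brown look-alike of the trafo3 alone.

How it is judged:
By the outcome, as a careful person would: the job done as asked, in the order asked, and still so for the second after the job is handed in, with the robot touching nothing.
Of heatsink1, trafo1, heatsink2, trafo2, heatsink3 only 4 to 5 are there at a start; the rules pass over those that are not, and their reading is None.
Of heatsink4, trafo3 only 1 to 2 are there at a start; the rules pass over those that are not, and their reading is None.
At some moment in a run one of heatsink4, trafo3 may be knocked a few centimetres aside while the robot is not near it.
Once in a run the grip may slacken for a moment while it holds something.
It also fails if it takes over 208 s, if anything falls off the work surface, if the arm or the gripper's body presses on something with over 40 N, if the wrist force passes 120 N, or if a joint passes its speed limit or range.

## Working session

There is one attempt and no reset: what is moved stays moved. The work goes in short steps, Python scripts to look and compute and a tool call to move; the robot and the scene stay as the last step left them, time stands still between calls to the robot, and variables do not carry over. Pictures are saved under pics/ and viewed, at most 14 in all, crops included, and the job is handed in when it is done.

Besides the shell and the picture viewer there is one more tool, called after "Request:" as name([rows], argument=value, ...), one row to a line, values as JSON. servo_tool: Moves the arm, as the interface text tells. Its arguments: {"type":"object","properties":{"commands":{"type":"array"},"grip_force":{"type":"number"}},"required":["commands"]}

```bash
mkdir -p pics; ls
cat > h.py <<'E'
from plant import *
import numpy as np, cv2
def und(c,uv):
    K=np.array([[c['fx'],0,c['cx']],[0,c['fy'],c['cy']],[0,0,1.]])
    return cv2.undistortPoints(np.array(uv,float).reshape(-1,1,2),K,np.array(c['dist'],float))[:,0]
def rays(c,uv):
    E=np.array(c['extrinsics']);R=E[:3,:3];o=-R.T@E[:3,3]
    n=und(c,uv);d=np.c_[n[:,0],-n[:,1],-np.ones(len(n))]@R
    return o,d/np.linalg.norm(d,axis=1)[:,None]
def onz(c,uv,z):
    o,d=rays(c,uv);return o+d*((z-o[2])/d[:,2])[:,None]
def tri(c1,u1,c2,u2):
    out=[]
    for a,b in zip(np.reshape(u1,(-1,2)),np.reshape(u2,(-1,2))):
        A=np.zeros((3,3));B=np.zeros(3);L=[]
        for c,p in((c1,a),(c2,b)):
            o,d=rays(c,[p]);M=np.eye(3)-np.outer(d[0],d[0]);A+=M;B+=M@o;L.append((o,M))
        x=np.linalg.solve(A,B);out.append([*x,max(np.linalg.norm(M@(x-o)) for o,M in L)])
    return np.array(out)
def proj(c,P):
    E=np.array(c['extrinsics']);p=np.reshape(P,(-1,3))@E[:3,:3].T+E[:3,3]
    K=np.array([[c['fx'],0,c['cx']],[0,c['fy'],c['cy']],[0,0,1.]])
    return cv2.projectPoints(p*[1,-1,-1],np.zeros(3),np.zeros(3),K,np.array(c['dist'],float))[0][:,0]
def snap(name,f):
    c=get_calibration(name);im=snapshot(name);cv2.imwrite('pics/'+f,im);return c,im
E
python3 - <<'E'
from h import *
np.set_printoptions(precision=3,suppress=True)
for n in('scene','side','wrist'):
    c,im=snap(n,n+'0.png');E=np.array(c['extrinsics']);print(n,-E[:3,:3].T@E[:3,3],-E[2,:3],c['fx'])
    cv2.imwrite('pics/%s0b.png'%n,cv2.resize(im,(784,588)))
o=get_obs();print(o['time'],o['tool_pos'],np.array(o['eef_rot']),o['force'],o['gripper_width'])
E
```

```text
pics
scene [ 0.977 -0.494  0.707] [-0.516  0.579 -0.632] 381.14690918607215
side [0.421 0.901 0.722] [ 0.088 -0.834 -0.545] 471.98313877010276
wrist [0.075 0.573 0.383] [ 0.242 -0.065 -0.968] 296.18929709731106
0.15 [0.145 0.556 0.302] [[-0.967  0.253 -0.001]
 [ 0.253  0.967 -0.001]
 [ 0.    -0.001 -1.   ]] [-0.493  0.233  0.078] 0.9977178286253088
```

View pics/scene0b.png

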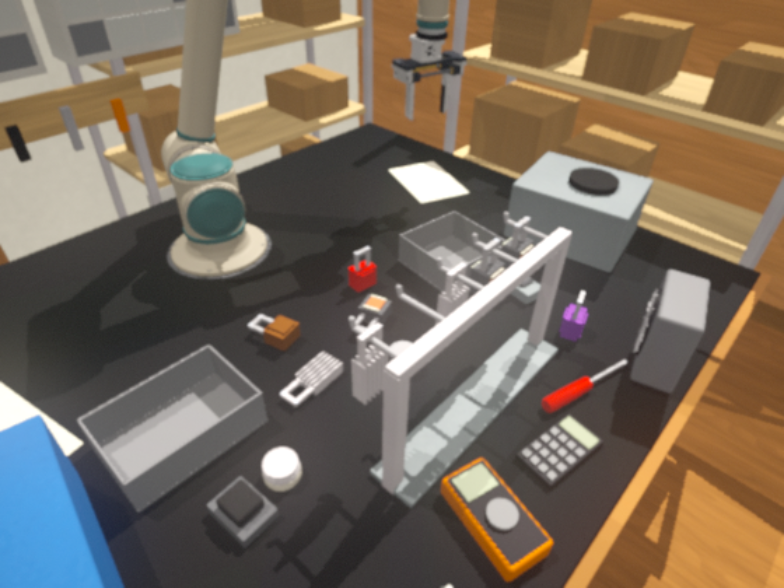

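View pics/side0b.png

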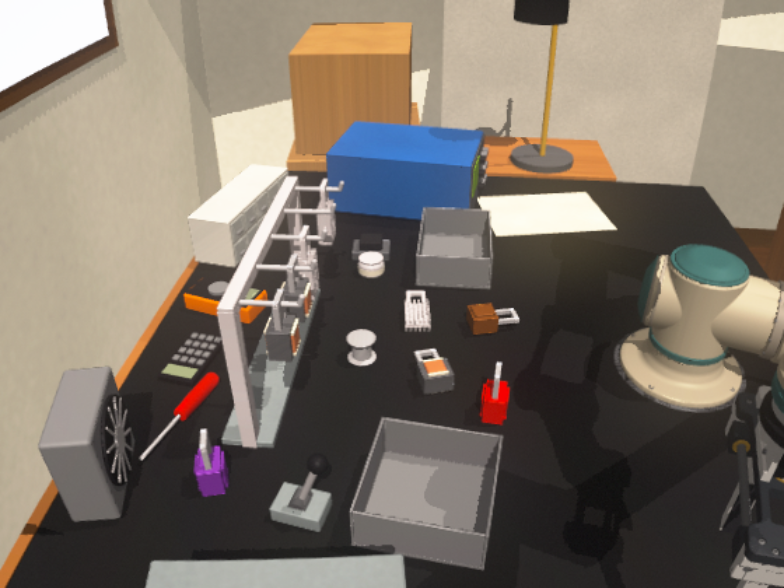

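Run:
```python
import cv2,numpy as np
a=cv2.imread('pics/scene0.png')[145:355,245:445];b=cv2.imread('pics/side0.png')[120:330,150:250]
A=cv2.resize(a,None,fx=2.6,fy=2.6,interpolation=cv2.INTER_CUBIC);B=cv2.resize(b,None,fx=2.6,fy=2.6,interpolation=cv2.INTER_CUBIC)
cv2.imwrite('pics/c1.png',np.hstack([A,B]))
```

```text
(no output)
```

View pics/c1.png

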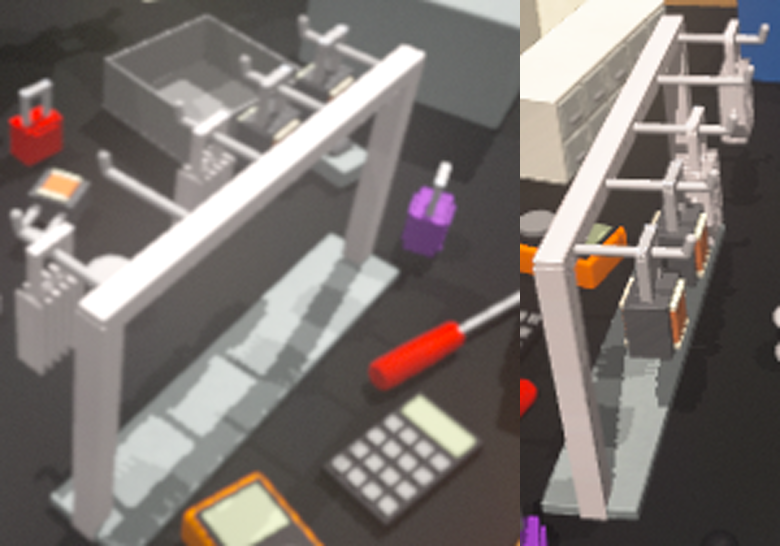

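Run:
```python
from h import *
np.set_printoptions(precision=4,suppress=True)
s=get_calibration('scene');d=get_calibration('side')
S=lambda l:np.array(l)/2.6+[245,145]
D=lambda l:(np.array(l)-[520,0])/2.6+[150,120]
print('tips',tri(s,S([(17,213),(104,155),(183,103),(246,61),(303,22)]),d,D([(765,27),(747,70),(733,118),(713,173),(695,236)])))
print('bar',tri(s,S([(82,300),(392,47)]),d,D([(684,18),(571,258)])))
k=560/784
print('ball',onz(d,np.array([(317,465)])*k,.101))
print('blocktop side',onz(d,np.array([(283,487),(331,497),(318,521),(271,510)])*k,.025))
# bins rim scene: long, side
print('long scene',onz(s,np.array([(83,412),(209,349),(263,394),(137,485)])*k,.07))
print('long side',onz(d,np.array([(421,208),(489,209),(492,262),(416,258)])*k,.07))
print('sq side',onz(d,np.array([(381,421),(502,437),(486,540),(353,522)])*k,.07))
print('sq scene',onz(s,np.array([(400,237),(455,212)])*k,.07))
print('hs4',onz(s,np.array([(323,372),(287,400)])*k,.02),onz(d,np.array([(417,313),(415,293)])*k,.02))
print('tr3',onz(s,np.array([(375,303)])*k,.04),onz(d,np.array([(435,367),(428,352)])*k,.04))
```

```text
tips [[ 0.6044 -0.1487  0.254   0.0013]
 [ 0.6054 -0.0591  0.2532  0.0001]
 [ 0.6037  0.0333  0.2536  0.0022]
 [ 0.6036  0.1194  0.2527  0.0017]
 [ 0.6014  0.2069  0.2531  0.0034]]
bar [[ 0.6885 -0.1745  0.2499  0.0018]
 [ 0.6807  0.2328  0.249   0.0001]]
ball [[0.5655 0.3544 0.101 ]]
blocktop side [[0.622  0.3313 0.025 ]
 [0.5547 0.3415 0.025 ]
 [0.5651 0.382  0.025 ]
 [0.6294 0.3712 0.025 ]]
long scene [[ 0.32   -0.428   0.07  ]
 [ 0.3402 -0.2279  0.07  ]
 [ 0.4825 -0.2245  0.07  ]
 [ 0.4881 -0.4308  0.07  ]]
long side [[ 0.4766 -0.4367  0.07  ]
 [ 0.3245 -0.4444  0.07  ]
 [ 0.3275 -0.2106  0.07  ]
 [ 0.4752 -0.2141  0.07  ]]
sq side [[0.498  0.2384 0.07  ]
 [0.331  0.2565 0.07  ]
 [0.3562 0.4261 0.07  ]
 [0.5139 0.4127 0.07  ]]
sq scene [[0.3411 0.2465 0.07  ]
 [0.3619 0.4159 0.07  ]]
hs4 [[ 0.4784 -0.1027  0.02  ]
 [ 0.482  -0.1841  0.02  ]] [[ 0.4661 -0.0987  0.02  ]
 [ 0.4737 -0.1656  0.02  ]]
tr3 [[0.4315 0.0747 0.04  ]] [[0.4275 0.0783 0.04  ]
 [0.4404 0.0405 0.04  ]]
```

Request:
servo_tool([
  {"fingers": 0,"x": -0.55,"y": -0.133,"z": 0,"yaw": -0.0407},
  {"fingers": 0,"x": -0.55,"y": -0.133,"z": 0,"yaw": -0.0407},
  {"fingers": 0,"x": -0.55,"y": -0.133,"z": 0,"yaw": -0.0407},
  {"fingers": 0,"x": -0.55,"y": -0.133,"z": 0,"yaw": -0.0407},
  {"fingers": 0,"x": -0.55,"y": -0.133,"z": 0,"yaw": -0.0407},
  {"fingers": 0,"x": -0.55,"y": -0.133,"z": 0,"yaw": -0.0407},
  {"fingers": 0,"x": -0.55,"y": -0.133,"z": 0,"yaw": -0.0407},
  {"fingers": 0,"x": -0.55,"y": -0.133,"z": 0,"yaw": -0.0407},
  {"fingers": 0,"x": -0.55,"y": -0.133,"z": 0,"yaw": -0.0407},
  {"fingers": 0,"x": -0.55,"y": -0.133,"z": 0,"yaw": -0.0407},
])

```text
time: 0.98
tool_pos: [0.5083, 0.3608, 0.3024]
eef_rot: [[-1.0, 0.0, -0.001], [0.0, 1.0, -0.0], [0.001, -0.0, -1.0]]
force: [0.6, 0.8, -0.5]
gripper_width: 0.324
grip_force: 0.0
```

Request:
servo_tool([
  {"fingers": 0,"x": 0,"y": 0,"z": 0,"yaw": 0},
  {"fingers": 0,"x": 0,"y": 0,"z": 0,"yaw": 0},
])

```text
time: 1.15
tool_pos: [0.5085, 0.3607, 0.3017]
eef_rot: [[-1.0, 0.004, -0.001], [0.004, 1.0, -0.0], [0.001, -0.0, -1.0]]
force: [-1.6, -0.2, 0.3]
gripper_width: 0.185
grip_force: 0.0
```

Run:
```python
from h import *
np.set_printoptions(precision=4,suppress=True)
o=get_obs();print(o['time'],o['tool_pos'],o['force'],np.array(o['eef_rot']))
snap('wrist','w1.png')
```

```text
1.15 [0.5085 0.3607 0.3017] [-1.5571 -0.163   0.2655] [[-1.      0.004  -0.0014]
 [ 0.004   1.     -0.0005]
 [ 0.0014 -0.0005 -1.    ]]
```

View pics/w1.png

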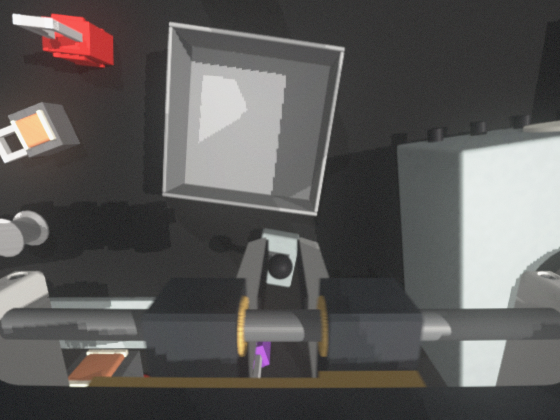

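Run:
```python
from h import *
np.set_printoptions(precision=4,suppress=True)
w=get_calibration('wrist');d=get_calibration('side')
im=cv2.imread('pics/side0.png');g=cv2.cvtColor(im,cv2.COLOR_BGR2GRAY)
for th in(15,22,30):
    m=(g[318:348,212:242]<th).astype(np.uint8);n,l,st,ce=cv2.connectedComponentsWithStats(m);print(th,st[1:],ce[1:]+[212,318])
print('ball',tri(w,[(279,266)],d,[(226.5,332)]))
print('sq bin',onz(w,[(170,24),(343,48),(316,214),(164,193)],.07))
print('tr3',onz(w,[(33,131),(13,142)],.03))
print('base near edge',onz(w,[(266,232),(299,237)],.025))
```

```text
15 [] []
22 [] []
30 [[21 16  1  1  1]
 [15 20  1  1  1]
 [17 20  1  1  1]] [[233. 334.]
 [227. 338.]
 [229. 338.]]
ball [[0.5641 0.357  0.1039 0.0007]]
sq bin [[0.331  0.2542 0.07  ]
 [0.3522 0.419  0.07  ]
 [0.5173 0.3974 0.07  ]
 [0.4938 0.233  0.07  ]]
tr3 [[0.4275 0.0693 0.03  ]
 [0.4399 0.0424 0.03  ]]
base near edge [[0.5529 0.3398 0.025 ]
 [0.5596 0.3818 0.025 ]]
```

Request:
servo_tool([
  {"fingers": 0,"x": 0,"y": -0.008,"z": 0.08,"yaw": 0},
  {"fingers": 0,"x": 0,"y": -0.008,"z": 0.15,"yaw": 0},
  {"fingers": 0,"x": 0,"y": -0.008,"z": 0.15,"yaw": 0},
  {"fingers": 0,"x": 0,"y": -0.008,"z": 0.15,"yaw": 0},
  {"fingers": 0,"x": -0.03,"y": -0.008,"z": 0.15,"yaw": 0},
  {"fingers": 0,"x": -0.05,"y": -0.008,"z": 0.15,"yaw": 0},
  {"fingers": 0,"x": -0.07,"y": -0.008,"z": 0.15,"yaw": 0},
  {"fingers": 0,"x": -0.09,"y": -0.008,"z": 0.15,"yaw": 0},
  {"fingers": 0,"x": -0.11,"y": -0.01,"z": 0.15,"yaw": 0},
  {"fingers": 0,"x": -0.125,"y": -0.01,"z": 0.15,"yaw": 0},
])

```text
time: 2.03
tool_pos: [0.6007, 0.3559, 0.1923]
eef_rot: [[-1.0, -0.001, 0.001], [-0.001, 1.0, 0.001], [-0.001, 0.001, -1.0]]
force: [-1.3, 0.4, -0.9]
gripper_width: 0.004
grip_force: 0.5
```

Request:
servo_tool([
  {"fingers": 0,"x": -0.006,"y": 0,"z": 0,"yaw": 0},
  {"fingers": 0,"x": -0.012,"y": 0,"z": 0,"yaw": 0},
  {"fingers": 0,"x": -0.012,"y": 0,"z": 0,"yaw": 0},
])

```text
time: 2.28
tool_pos: [0.6098, 0.3553, 0.1907]
eef_rot: [[-1.0, -0.0, 0.001], [-0.0, 1.0, 0.001], [-0.001, 0.001, -1.0]]
force: [0.0, 0.6, -0.6]
gripper_width: 0.009
grip_force: 0.0
```

Run:
```python
from h import *
c,im=snap('side','s1.png')
cv2.imwrite('pics/s1c.png',cv2.resize(im[270:410,150:330],None,fx=3.5,fy=3.5,interpolation=cv2.INTER_CUBIC))
```

```text
(no output)
```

View pics/s1c.png

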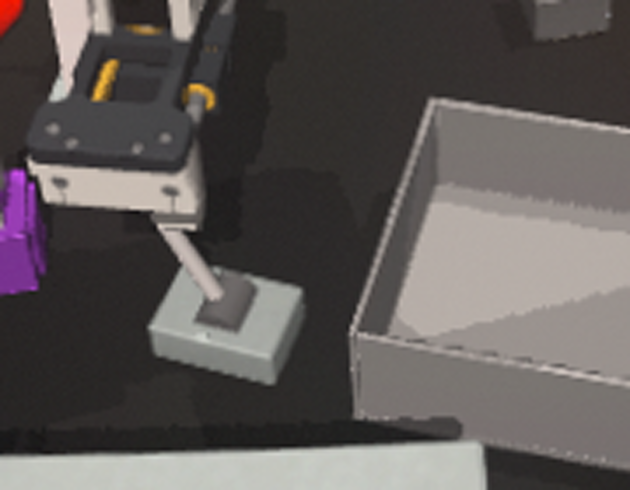

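The stalk (crop 195,260) now leans away from the robot; I'll push a little more until it resists.

Request:
servo_tool([
  {"fingers": 0,"x": -0.008,"y": 0,"z": 0,"yaw": 0},
  {"fingers": 0,"x": -0.015,"y": 0,"z": 0,"yaw": 0},
  {"fingers": 0,"x": -0.015,"y": 0,"z": 0,"yaw": 0},
  {"fingers": 0,"x": -0.015,"y": 0,"z": 0,"yaw": 0},
])

```text
time: 2.67
tool_pos: [0.6168, 0.3552, 0.1901]
eef_rot: [[-1.0, 0.0, -0.01], [0.0, 1.0, 0.0], [0.01, 0.0, -1.0]]
force: [-8.3, 1.4, 4.4]
gripper_width: 0.004
grip_force: 4.6
```

Request:
servo_tool([
  {"fingers": 0,"x": 0.05,"y": 0,"z": 0,"yaw": 0},
  {"fingers": 60,"x": 0.1,"y": 0,"z": -0.03,"yaw": 0},
  {"fingers": 60,"x": 0.15,"y": 0,"z": -0.08,"yaw": 0},
  {"fingers": 60,"x": 0.18,"y": -0.04,"z": -0.13,"yaw": 0},
  {"fingers": 60,"x": 0.18,"y": -0.09,"z": -0.18,"yaw": 0},
  {"fingers": 60,"x": 0.18,"y": -0.13,"z": -0.23,"yaw": 0},
  {"fingers": 60,"x": 0.18,"y": -0.18,"z": -0.25,"yaw": 0},
  {"fingers": 60,"x": 0.18,"y": -0.2,"z": -0.25,"yaw": 0},
  {"fingers": 60,"x": 0.18,"y": -0.2,"z": -0.25,"yaw": 0},
  {"fingers": 60,"x": 0.18,"y": -0.2,"z": -0.25,"yaw": 0},
])

```text
time: 3.5
tool_pos: [0.4863, 0.2031, 0.3799]
eef_rot: [[-1.0, 0.003, 0.005], [0.003, 1.0, 0.001], [-0.005, 0.001, -1.0]]
force: [-0.5, -0.2, -1.0]
gripper_width: 0.604
grip_force: 0.0
```

Run:
```python
from h import *
c,im=snap('wrist','w2.png')
c,s=snap('side','s2.png')
a=cv2.resize(s[230:390,150:310],(420,420),interpolation=cv2.INTER_CUBIC)
cv2.imwrite('pics/w2c.png',cv2.resize(np.hstack([im,a]),(798,342),interpolation=cv2.INTER_AREA))
o=get_obs();print(o['time'],o['tool_pos'])
```

```text
3.6 [0.48580548 0.20499998 0.37740417]
```

View pics/w2c.png

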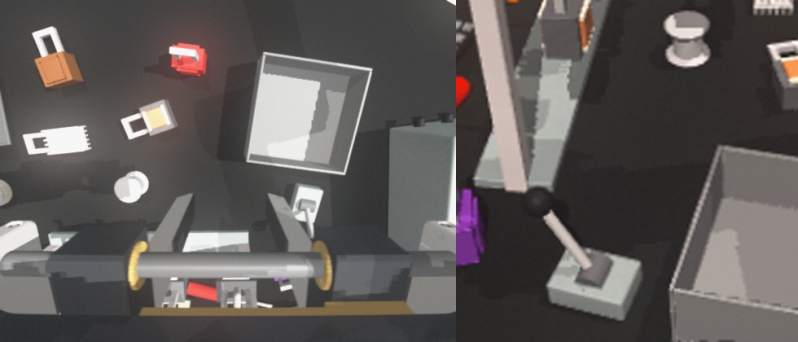

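The ball now sits on the far side (right crop 540,200): lever off. Next, where the eyes hang on the hooks.

Run:
```python
from h import *
np.set_printoptions(precision=4,suppress=True)
s=get_calibration('scene');d=get_calibration('side')
S=lambda l:np.array(l)/2.6+[245,145]
D=lambda l:(np.array(l)-[520,0])/2.6+[150,120]
print('eyes 4,3,2,0',tri(s,S([(330,45),(274,74),(211,120),(50,229)]),d,D([(648,227),(680,165),(697,112),(735,27)])))
# side view block-bottom / top of hook4 trafo
print(onz(d,D([(623,287),(667,293),(628,350),(675,357)]),.211))
```

```text
eyes 4,3,2,0 [[ 0.6381  0.1942  0.2506  0.0032]
 [ 0.6317  0.1155  0.2555  0.0038]
 [ 0.6346  0.0284  0.2554  0.0023]
 [ 0.6324 -0.1452  0.2548  0.0013]]
[[0.6532 0.2119 0.211 ]
 [0.6199 0.2163 0.211 ]
 [0.6322 0.2821 0.211 ]
 [0.5991 0.2864 0.211 ]]
```

Request:
servo_tool([
  {"fingers": 70,"x": -0.05,"y": 0.002,"z": 0,"yaw": 0},
  {"fingers": 70,"x": -0.1,"y": 0.002,"z": 0,"yaw": 0},
  {"fingers": 70,"x": -0.15,"y": 0.002,"z": 0,"yaw": 0},
  {"fingers": 70,"x": -0.199,"y": 0.002,"z": 0,"yaw": 0},
  {"fingers": 70,"x": -0.199,"y": 0.002,"z": 0,"yaw": 0},
  {"fingers": 70,"x": -0.199,"y": 0.002,"z": 0.04,"yaw": 0},
  {"fingers": 70,"x": -0.199,"y": 0.002,"z": 0.08,"yaw": 0},
  {"fingers": 70,"x": -0.199,"y": 0.002,"z": 0.11,"yaw": 0},
  {"fingers": 70,"x": -0.199,"y": 0.002,"z": 0.137,"yaw": 0},
  {"fingers": 70,"x": -0.199,"y": 0.002,"z": 0.137,"yaw": 0},
])

```text
time: 4.43
tool_pos: [0.632, 0.2073, 0.2683]
eef_rot: [[-1.0, -0.002, -0.012], [-0.002, 1.0, -0.002], [0.012, -0.002, -1.0]]
force: [-1.4, 0.7, -0.4]
gripper_width: 0.743
grip_force: 0.0
```

Request:
servo_tool([
  {"fingers": 46,"x": 0,"y": 0,"z": 0,"yaw": 0},
  {"fingers": 40,"x": 0,"y": 0,"z": 0,"yaw": 0},
  {"fingers": 40,"x": 0,"y": 0,"z": 0,"yaw": 0},
  {"fingers": 40,"x": 0,"y": 0,"z": 0,"yaw": 0},
  {"fingers": 40,"x": 0,"y": 0,"z": 0,"yaw": 0},
  {"fingers": 40,"x": 0,"y": 0,"z": 0,"yaw": 0},
], grip_force=45)

```text
time: 4.93
tool_pos: [0.6356, 0.2066, 0.2765]
eef_rot: [[-1.0, 0.0, 0.003], [0.0, 1.0, 0.002], [-0.003, 0.002, -1.0]]
force: [0.5, 1.3, 3.1]
gripper_width: 0.536
grip_force: 44.7
```

Request:
servo_tool([
  {"fingers": 40,"x": 0,"y": 0,"z": -0.012,"yaw": 0},
  {"fingers": 40,"x": 0,"y": 0,"z": -0.0253,"yaw": 0},
  {"fingers": 40,"x": 0,"y": 0,"z": -0.0253,"yaw": 0},
  {"fingers": 40,"x": 0,"y": 0,"z": -0.0253,"yaw": 0},
  {"fingers": 40,"x": 0,"y": 0,"z": -0.0253,"yaw": 0},
])

```text
time: 5.35
tool_pos: [0.6349, 0.206, 0.2937]
eef_rot: [[-1.0, 0.0, -0.001], [0.0, 1.0, -0.0], [0.001, -0.0, -1.0]]
force: [-0.1, -0.1, -3.1]
gripper_width: 0.536
grip_force: 44.6
```

Request:
servo_tool([
  {"fingers": 40,"x": 0.015,"y": 0,"z": 0,"yaw": 0},
  {"fingers": 40,"x": 0.03,"y": 0,"z": 0,"yaw": 0},
  {"fingers": 40,"x": 0.05,"y": 0,"z": 0,"yaw": 0},
  {"fingers": 40,"x": 0.07,"y": 0,"z": 0,"yaw": 0},
  {"fingers": 40,"x": 0.09,"y": 0,"z": 0,"yaw": 0},
  {"fingers": 40,"x": 0.09,"y": 0,"z": 0,"yaw": 0},
])

```text
time: 5.85
tool_pos: [0.5643, 0.2061, 0.2935]
eef_rot: [[-1.0, -0.001, -0.004], [-0.001, 1.0, -0.0], [0.004, -0.0, -1.0]]
force: [-0.6, -1.1, -2.9]
gripper_width: 0.533
grip_force: 44.6
```

Request:
servo_tool([
  {"fingers": 40,"x": 0.04,"y": 0.03,"z": 0,"yaw": 0},
  {"fingers": 40,"x": 0.07,"y": 0.07,"z": 0,"yaw": 0},
  {"fingers": 40,"x": 0.1,"y": 0.11,"z": 0.03,"yaw": 0},
  {"fingers": 40,"x": 0.126,"y": 0.145,"z": 0.06,"yaw": 0},
  {"fingers": 40,"x": 0.126,"y": 0.16,"z": 0.1,"yaw": 0},
  {"fingers": 40,"x": 0.126,"y": 0.16,"z": 0.15,"yaw": 0},
  {"fingers": 40,"x": 0.126,"y": 0.16,"z": 0.19,"yaw": 0},
  {"fingers": 40,"x": 0.126,"y": 0.16,"z": 0.22,"yaw": 0},
  {"fingers": 40,"x": 0.126,"y": 0.16,"z": 0.23,"yaw": 0},
  {"fingers": 40,"x": 0.126,"y": 0.16,"z": 0.23,"yaw": 0},
])

```text
time: 6.68
tool_pos: [0.4728, 0.3259, 0.1196]
eef_rot: [[-1.0, 0.0, -0.003], [0.0, 1.0, -0.002], [0.003, -0.002, -1.0]]
force: [1.3, 0.1, -2.7]
gripper_width: 0.529
grip_force: 45.0
```

Request:
servo_tool([
  {"fingers": 64,"x": 0,"y": 0,"z": 0,"yaw": 0},
  {"fingers": 64,"x": 0,"y": 0,"z": 0,"yaw": 0},
  {"fingers": 64,"x": 0,"y": 0,"z": 0,"yaw": 0},
  {"fingers": 64,"x": 0,"y": 0,"z": 0,"yaw": 0},
  {"fingers": 64,"x": 0,"y": 0,"z": -0.04,"yaw": 0},
  {"fingers": 64,"x": 0,"y": 0,"z": -0.09,"yaw": 0},
  {"fingers": 64,"x": 0,"y": 0,"z": -0.14,"yaw": 0},
  {"fingers": 64,"x": 0,"y": 0,"z": -0.19,"yaw": 0},
  {"fingers": 64,"x": 0,"y": 0,"z": -0.24,"yaw": 0},
  {"fingers": 64,"x": 0,"y": 0,"z": -0.29,"yaw": 0},
])

```text
time: 7.52
tool_pos: [0.4727, 0.3259, 0.3422]
eef_rot: [[-1.0, 0.0, 0.002], [0.0, 1.0, 0.001], [-0.002, 0.001, -1.0]]
force: [0.6, -0.0, -0.5]
gripper_width: 0.682
grip_force: 0.0
```

Request:
servo_tool([
  {"fingers": 70,"x": 0,"y": -0.03,"z": -0.05,"yaw": 0},
  {"fingers": 70,"x": 0,"y": -0.08,"z": -0.05,"yaw": 0},
  {"fingers": 70,"x": -0.02,"y": -0.13,"z": -0.05,"yaw": 0},
  {"fingers": 70,"x": -0.05,"y": -0.17,"z": -0.05,"yaw": 0},
  {"fingers": 70,"x": -0.08,"y": -0.21,"z": -0.05,"yaw": 0},
  {"fingers": 70,"x": -0.12,"y": -0.24,"z": -0.05,"yaw": 0},
  {"fingers": 70,"x": -0.16,"y": -0.276,"z": -0.05,"yaw": 0},
  {"fingers": 70,"x": -0.2,"y": -0.276,"z": -0.05,"yaw": 0},
  {"fingers": 70,"x": -0.216,"y": -0.276,"z": -0.05,"yaw": 0},
  {"fingers": 70,"x": -0.216,"y": -0.276,"z": -0.05,"yaw": 0},
])

```text
time: 8.35
tool_pos: [0.6376, 0.118, 0.3761]
eef_rot: [[-1.0, 0.002, 0.002], [0.002, 1.0, 0.0], [-0.002, 0.0, -1.0]]
force: [-0.6, 0.6, 0.7]
gripper_width: 0.745
grip_force: 0.0
```

Request:
servo_tool([
  {"fingers": 70,"x": 0.002,"y": 0.002,"z": 0.04,"yaw": 0},
  {"fingers": 70,"x": 0.002,"y": 0.002,"z": 0.08,"yaw": 0},
  {"fingers": 70,"x": 0.002,"y": 0.002,"z": 0.115,"yaw": 0},
  {"fingers": 70,"x": 0.002,"y": 0.002,"z": 0.134,"yaw": 0},
  {"fingers": 70,"x": 0.002,"y": 0.002,"z": 0.134,"yaw": 0},
  {"fingers": 46,"x": 0.002,"y": 0.002,"z": 0.134,"yaw": 0},
  {"fingers": 40,"x": 0.002,"y": 0.002,"z": 0.134,"yaw": 0},
  {"fingers": 40,"x": 0.002,"y": 0.002,"z": 0.134,"yaw": 0},
  {"fingers": 40,"x": 0.002,"y": 0.002,"z": 0.134,"yaw": 0},
  {"fingers": 40,"x": 0.002,"y": 0.002,"z": 0.134,"yaw": 0},
], grip_force=45)

```text
time: 9.18
tool_pos: [0.6341, 0.1208, 0.2779]
eef_rot: [[-1.0, -0.0, 0.003], [-0.0, 1.0, 0.001], [-0.003, 0.001, -1.0]]
force: [0.1, -0.8, 4.0]
gripper_width: 0.525
grip_force: 44.9
```

Request:
servo_tool([
  {"fingers": 40,"x": 0,"y": 0,"z": 0,"yaw": 0},
  {"fingers": 40,"x": 0,"y": 0,"z": -0.012,"yaw": 0},
  {"fingers": 40,"x": 0,"y": 0,"z": -0.0253,"yaw": 0},
  {"fingers": 40,"x": 0,"y": 0,"z": -0.0253,"yaw": 0},
  {"fingers": 40,"x": 0,"y": 0,"z": -0.0253,"yaw": 0},
  {"fingers": 40,"x": 0,"y": 0,"z": -0.0253,"yaw": 0},
])

```text
time: 9.68
tool_pos: [0.6334, 0.1206, 0.2946]
eef_rot: [[-1.0, 0.0, -0.001], [0.0, 1.0, 0.0], [0.001, 0.0, -1.0]]
force: [-0.5, -0.5, -2.7]
gripper_width: 0.526
grip_force: 44.9
```

Request:
servo_tool([
  {"fingers": 40,"x": 0.015,"y": 0,"z": 0,"yaw": 0},
  {"fingers": 40,"x": 0.03,"y": 0,"z": 0,"yaw": 0},
  {"fingers": 40,"x": 0.05,"y": 0,"z": 0,"yaw": 0},
  {"fingers": 40,"x": 0.07,"y": 0,"z": 0,"yaw": 0},
  {"fingers": 40,"x": 0.09,"y": 0,"z": 0,"yaw": 0},
  {"fingers": 40,"x": 0.12,"y": 0.03,"z": 0,"yaw": 0},
  {"fingers": 40,"x": 0.15,"y": 0.07,"z": 0,"yaw": 0},
  {"fingers": 40,"x": 0.19,"y": 0.11,"z": 0,"yaw": 0},
  {"fingers": 40,"x": 0.23,"y": 0.15,"z": 0,"yaw": 0},
  {"fingers": 40,"x": 0.26,"y": 0.19,"z": 0,"yaw": 0},
])

```text
time: 10.52
tool_pos: [0.4359, 0.2636, 0.2943]
eef_rot: [[-1.0, 0.001, -0.002], [0.001, 1.0, -0.001], [0.002, -0.001, -1.0]]
force: [0.3, -0.0, -2.4]
gripper_width: 0.526
grip_force: 44.9
```

Request:
servo_tool([
  {"fingers": 40,"x": 0.02,"y": 0.04,"z": 0,"yaw": 0},
  {"fingers": 40,"x": 0.023,"y": 0.084,"z": 0.02,"yaw": 0},
  {"fingers": 40,"x": 0.023,"y": 0.084,"z": 0.06,"yaw": 0},
  {"fingers": 40,"x": 0.023,"y": 0.084,"z": 0.11,"yaw": 0},
  {"fingers": 40,"x": 0.023,"y": 0.084,"z": 0.16,"yaw": 0},
  {"fingers": 40,"x": 0.023,"y": 0.084,"z": 0.2,"yaw": 0},
  {"fingers": 40,"x": 0.023,"y": 0.084,"z": 0.225,"yaw": 0},
  {"fingers": 40,"x": 0.023,"y": 0.084,"z": 0.232,"yaw": 0},
  {"fingers": 40,"x": 0.023,"y": 0.084,"z": 0.232,"yaw": 0},
  {"fingers": 40,"x": 0.023,"y": 0.084,"z": 0.232,"yaw": 0},
])

```text
time: 11.35
tool_pos: [0.422, 0.3266, 0.1215]
eef_rot: [[-1.0, 0.0, 0.001], [0.0, 1.0, 0.001], [-0.001, 0.001, -1.0]]
force: [0.6, 1.0, -1.6]
gripper_width: 0.527
grip_force: 45.0
```

Request:
servo_tool([
  {"fingers": 64,"x": 0,"y": 0,"z": 0,"yaw": 0},
  {"fingers": 64,"x": 0,"y": 0,"z": 0,"yaw": 0},
  {"fingers": 64,"x": 0,"y": 0,"z": 0,"yaw": 0},
  {"fingers": 64,"x": 0,"y": 0,"z": 0,"yaw": 0},
  {"fingers": 64,"x": 0,"y": 0,"z": -0.04,"yaw": 0},
  {"fingers": 64,"x": 0,"y": 0,"z": -0.09,"yaw": 0},
  {"fingers": 64,"x": 0,"y": 0,"z": -0.14,"yaw": 0},
  {"fingers": 64,"x": 0,"y": 0,"z": -0.19,"yaw": 0},
  {"fingers": 64,"x": 0,"y": 0,"z": -0.24,"yaw": 0},
  {"fingers": 64,"x": 0,"y": 0,"z": -0.29,"yaw": 0},
])

```text
time: 12.18
tool_pos: [0.4209, 0.3259, 0.341]
eef_rot: [[-1.0, 0.0, 0.001], [0.0, 1.0, 0.001], [-0.001, 0.001, -1.0]]
force: [0.6, 0.3, -0.1]
gripper_width: 0.68
grip_force: 0.0
```

Request:
servo_tool([
  {"fingers": 66,"x": -0.02,"y": -0.04,"z": -0.05,"yaw": 0},
  {"fingers": 66,"x": -0.04,"y": -0.09,"z": -0.05,"yaw": 0},
  {"fingers": 66,"x": -0.06,"y": -0.14,"z": -0.05,"yaw": 0},
  {"fingers": 66,"x": -0.08,"y": -0.19,"z": -0.05,"yaw": 0},
  {"fingers": 66,"x": -0.11,"y": -0.23,"z": -0.05,"yaw": 0},
  {"fingers": 66,"x": -0.14,"y": -0.27,"z": -0.05,"yaw": 0},
  {"fingers": 66,"x": -0.18,"y": -0.31,"z": -0.05,"yaw": 0},
  {"fingers": 66,"x": -0.22,"y": -0.35,"z": -0.05,"yaw": 0},
  {"fingers": 66,"x": -0.26,"y": -0.393,"z": -0.05,"yaw": 0},
  {"fingers": 66,"x": -0.285,"y": -0.393,"z": -0.05,"yaw": 0},
])

```text
time: 13.02
tool_pos: [0.637, 0.0259, 0.376]
eef_rot: [[-1.0, 0.005, 0.001], [0.005, 1.0, -0.004], [-0.001, -0.003, -1.0]]
force: [0.7, 1.0, -0.6]
gripper_width: 0.706
grip_force: 0.0
```

Request:
servo_tool([
  {"fingers": 66,"x": 0,"y": 0,"z": 0,"yaw": 0},
  {"fingers": 66,"x": 0,"y": 0,"z": 0,"yaw": 0},
])

```text
time: 13.18
tool_pos: [0.6354, 0.0308, 0.3753]
eef_rot: [[-1.0, 0.001, -0.001], [0.001, 1.0, 0.001], [0.001, 0.001, -1.0]]
force: [0.6, 0.2, -0.3]
gripper_width: 0.706
grip_force: 0.0
```

Request:
servo_tool([
  {"fingers": 66,"x": 0,"y": 0,"z": 0.04,"yaw": 0},
  {"fingers": 66,"x": 0,"y": 0,"z": 0.08,"yaw": 0},
  {"fingers": 66,"x": 0,"y": 0,"z": 0.115,"yaw": 0},
  {"fingers": 66,"x": 0,"y": 0,"z": 0.135,"yaw": 0},
  {"fingers": 66,"x": 0,"y": 0,"z": 0.135,"yaw": 0},
  {"fingers": 40,"x": 0,"y": 0,"z": 0.135,"yaw": 0},
  {"fingers": 34,"x": 0,"y": 0,"z": 0.135,"yaw": 0},
  {"fingers": 34,"x": 0,"y": 0,"z": 0.135,"yaw": 0},
  {"fingers": 34,"x": 0,"y": 0,"z": 0.135,"yaw": 0},
  {"fingers": 34,"x": 0,"y": 0,"z": 0.135,"yaw": 0},
], grip_force=45)

```text
time: 14.02
tool_pos: [0.6355, 0.0316, 0.2765]
eef_rot: [[-1.0, -0.0, 0.003], [-0.0, 1.0, 0.0], [-0.003, 0.0, -1.0]]
force: [-0.5, 1.1, 5.0]
gripper_width: 0.469
grip_force: 44.8
```

Request:
servo_tool([
  {"fingers": 34,"x": 0,"y": 0,"z": 0,"yaw": 0},
  {"fingers": 34,"x": 0,"y": 0,"z": -0.012,"yaw": 0},
  {"fingers": 34,"x": 0,"y": 0,"z": -0.0253,"yaw": 0},
  {"fingers": 34,"x": 0,"y": 0,"z": -0.0253,"yaw": 0},
  {"fingers": 34,"x": 0,"y": 0,"z": -0.0253,"yaw": 0},
  {"fingers": 34,"x": 0,"y": 0,"z": -0.0253,"yaw": 0},
])

```text
time: 14.52
tool_pos: [0.6349, 0.0313, 0.2933]
eef_rot: [[-1.0, 0.0, -0.0], [0.0, 1.0, 0.0], [0.0, 0.0, -1.0]]
force: [-0.3, -0.4, -1.7]
gripper_width: 0.469
grip_force: 44.8
```

Request:
servo_tool([
  {"fingers": 34,"x": 0.015,"y": 0,"z": 0,"yaw": 0},
  {"fingers": 34,"x": 0.03,"y": 0,"z": 0,"yaw": 0},
  {"fingers": 34,"x": 0.05,"y": 0,"z": 0,"yaw": 0},
  {"fingers": 34,"x": 0.07,"y": 0,"z": 0,"yaw": 0},
  {"fingers": 34,"x": 0.1,"y": 0,"z": 0,"yaw": 0},
  {"fingers": 34,"x": 0.13,"y": -0.02,"z": 0,"yaw": 0},
  {"fingers": 34,"x": 0.17,"y": -0.05,"z": 0,"yaw": 0},
  {"fingers": 34,"x": 0.2,"y": -0.09,"z": 0,"yaw": 0},
  {"fingers": 34,"x": 0.23,"y": -0.13,"z": 0,"yaw": 0},
  {"fingers": 34,"x": 0.26,"y": -0.17,"z": 0,"yaw": 0},
])

```text
time: 15.35
tool_pos: [0.4384, -0.0967, 0.2932]
eef_rot: [[-1.0, -0.001, -0.001], [-0.001, 1.0, 0.0], [0.001, 0.0, -1.0]]
force: [0.7, -0.2, -1.8]
gripper_width: 0.467
grip_force: 44.8
```

Request:
servo_tool([
  {"fingers": 34,"x": 0,"y": -0.05,"z": 0,"yaw": 0},
  {"fingers": 34,"x": 0,"y": -0.1,"z": 0,"yaw": 0},
  {"fingers": 34,"x": 0,"y": -0.15,"z": 0,"yaw": 0},
  {"fingers": 34,"x": 0,"y": -0.2,"z": 0,"yaw": 0},
  {"fingers": 34,"x": 0,"y": -0.25,"z": 0,"yaw": 0},
  {"fingers": 34,"x": 0,"y": -0.3,"z": 0,"yaw": 0},
  {"fingers": 34,"x": 0,"y": -0.34,"z": 0,"yaw": 0},
  {"fingers": 34,"x": 0,"y": -0.365,"z": 0,"yaw": 0},
  {"fingers": 34,"x": 0,"y": -0.365,"z": 0,"yaw": 0},
  {"fingers": 34,"x": 0,"y": -0.365,"z": 0,"yaw": 0},
])

```text
time: 16.18
tool_pos: [0.4396, -0.3703, 0.2925]
eef_rot: [[-1.0, 0.002, -0.001], [0.002, 1.0, 0.002], [0.001, 0.002, -1.0]]
force: [0.3, 0.4, -1.3]
gripper_width: 0.467
grip_force: 44.8
```

Run:
```python
from h import *
np.set_printoptions(precision=4,suppress=True)
o=get_obs();print(o['time'],o['tool_pos'],o['gripper_width'])
snap('wrist','w3.png')
```

```text
16.1833 [ 0.4396 -0.3703  0.2925] 0.4672292705074155
```

View pics/w3.png

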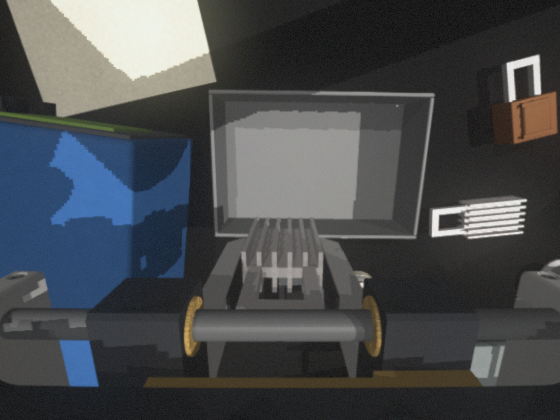

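Run:
```python
from h import *
np.set_printoptions(precision=4,suppress=True)
w=get_calibration('wrist');d=get_calibration('side');s=get_calibration('scene');k=560/784
print('bin',onz(w,[(211,93),(433,95),(415,237),(216,236)],.07))
print('box bottom side',onz(d,np.array([(330,206),(470,216)])*k,0))
print('box top: wrist/side',tri(w,[(190,138)],d,np.array([(483,153)])*k), tri(d,np.array([(483,153)])*k,s,np.array([(43,420)])*k))
print('wrist box edge at .0',onz(w,[(190,138),(184,275)],.0),onz(w,[(190,138),(184,275)],.12))
print('hs4',onz(w,[(434,222),(524,216)],.012))
```

```text
bin [[ 0.327  -0.4385  0.07  ]
 [ 0.3282 -0.2236  0.07  ]
 [ 0.4735 -0.2252  0.07  ]
 [ 0.4723 -0.4415  0.07  ]]
box bottom side [[ 0.7103 -0.5753  0.    ]
 [ 0.3617 -0.546   0.    ]]
box top: wrist/side [[ 0.3578 -0.418   0.2132  0.0102]] [[ 0.3607 -0.4828  0.1672  0.0256]]
wrist box edge at .0 [[ 0.3697 -0.483   0.    ]
 [ 0.5536 -0.5055  0.    ]] [[ 0.3688 -0.4468  0.12  ]
 [ 0.4937 -0.4621  0.12  ]]
hs4 [[ 0.4736 -0.1752  0.012 ]
 [ 0.4657 -0.0589  0.012 ]]
```

Request:
servo_tool([
  {"fingers": 34,"x": 0,"y": 0.02,"z": 0.03,"yaw": 0},
  {"fingers": 34,"x": 0,"y": 0.02,"z": 0.07,"yaw": 0},
  {"fingers": 34,"x": 0,"y": 0.02,"z": 0.11,"yaw": 0},
  {"fingers": 34,"x": 0,"y": 0.02,"z": 0.15,"yaw": 0},
  {"fingers": 34,"x": 0,"y": 0.02,"z": 0.18,"yaw": 0},
  {"fingers": 34,"x": 0,"y": 0.02,"z": 0.198,"yaw": 0},
  {"fingers": 34,"x": 0,"y": 0.02,"z": 0.2,"yaw": 0},
  {"fingers": 34,"x": 0,"y": 0.02,"z": 0.2,"yaw": 0},
  {"fingers": 34,"x": 0,"y": 0.02,"z": 0.2,"yaw": 0},
])

```text
time: 16.98
tool_pos: [0.4406, -0.3544, 0.1447]
eef_rot: [[-1.0, -0.001, 0.001], [-0.001, 1.0, -0.001], [-0.001, -0.001, -1.0]]
force: [0.1, -0.8, -1.6]
gripper_width: 0.469
grip_force: 44.8
```

Request:
servo_tool([
  {"fingers": 58,"x": 0,"y": 0,"z": 0,"yaw": 0},
  {"fingers": 58,"x": 0,"y": 0,"z": 0,"yaw": 0},
  {"fingers": 58,"x": 0,"y": 0,"z": 0,"yaw": 0},
  {"fingers": 58,"x": 0,"y": 0,"z": 0,"yaw": 0},
  {"fingers": 58,"x": 0,"y": 0,"z": -0.04,"yaw": 0},
  {"fingers": 58,"x": 0,"y": 0,"z": -0.09,"yaw": 0},
  {"fingers": 58,"x": 0,"y": 0,"z": -0.14,"yaw": 0},
  {"fingers": 58,"x": 0,"y": 0,"z": -0.19,"yaw": 0},
  {"fingers": 58,"x": 0,"y": 0,"z": -0.24,"yaw": 0},
  {"fingers": 58,"x": 0,"y": 0,"z": -0.29,"yaw": 0},
])

```text
time: 17.82
tool_pos: [0.4396, -0.3546, 0.3635]
eef_rot: [[-1.0, 0.0, 0.001], [0.0, 1.0, -0.001], [-0.001, -0.001, -1.0]]
force: [0.0, 0.2, -0.7]
gripper_width: 0.616
grip_force: 0.0
```

Request:
servo_tool([
  {"fingers": 66,"x": -0.03,"y": 0.04,"z": -0.02,"yaw": 0},
  {"fingers": 66,"x": -0.06,"y": 0.08,"z": -0.02,"yaw": 0},
  {"fingers": 66,"x": -0.09,"y": 0.12,"z": -0.02,"yaw": 0},
  {"fingers": 66,"x": -0.12,"y": 0.16,"z": -0.02,"yaw": 0},
  {"fingers": 66,"x": -0.16,"y": 0.2,"z": -0.02,"yaw": 0},
  {"fingers": 66,"x": -0.2,"y": 0.24,"z": -0.02,"yaw": 0},
  {"fingers": 66,"x": -0.24,"y": 0.274,"z": -0.02,"yaw": 0},
  {"fingers": 66,"x": -0.26,"y": 0.274,"z": -0.02,"yaw": 0},
  {"fingers": 66,"x": -0.26,"y": 0.274,"z": -0.02,"yaw": 0},
  {"fingers": 66,"x": -0.26,"y": 0.274,"z": -0.02,"yaw": 0},
])

```text
time: 18.65
tool_pos: [0.6351, -0.1491, 0.3756]
eef_rot: [[-1.0, -0.001, -0.001], [-0.001, 1.0, -0.0], [0.001, -0.0, -1.0]]
force: [-0.1, 0.2, 0.1]
gripper_width: 0.699
grip_force: 0.0
```

Request:
servo_tool([
  {"fingers": 66,"x": 0,"y": 0,"z": 0.04,"yaw": 0},
  {"fingers": 66,"x": 0,"y": 0,"z": 0.08,"yaw": 0},
  {"fingers": 66,"x": 0,"y": 0,"z": 0.115,"yaw": 0},
  {"fingers": 66,"x": 0,"y": 0,"z": 0.135,"yaw": 0},
  {"fingers": 66,"x": 0,"y": 0,"z": 0.135,"yaw": 0},
  {"fingers": 40,"x": 0,"y": 0,"z": 0.135,"yaw": 0},
  {"fingers": 34,"x": 0,"y": 0,"z": 0.135,"yaw": 0},
  {"fingers": 34,"x": 0,"y": 0,"z": 0.135,"yaw": 0},
  {"fingers": 34,"x": 0,"y": 0,"z": 0.135,"yaw": 0},
  {"fingers": 34,"x": 0,"y": 0,"z": 0.135,"yaw": 0},
], grip_force=45)

```text
time: 19.48
tool_pos: [0.6355, -0.1497, 0.2767]
eef_rot: [[-1.0, 0.0, 0.003], [0.0, 1.0, -0.001], [-0.003, -0.001, -1.0]]
force: [-1.0, -0.0, 4.5]
gripper_width: 0.464
grip_force: 45.0
```

Request:
servo_tool([
  {"fingers": 34,"x": 0,"y": 0,"z": 0,"yaw": 0},
  {"fingers": 34,"x": 0,"y": 0,"z": -0.012,"yaw": 0},
  {"fingers": 34,"x": 0,"y": 0,"z": -0.0253,"yaw": 0},
  {"fingers": 34,"x": 0,"y": 0,"z": -0.0253,"yaw": 0},
  {"fingers": 34,"x": 0,"y": 0,"z": -0.0253,"yaw": 0},
  {"fingers": 34,"x": 0,"y": 0,"z": -0.0253,"yaw": 0},
])

```text
time: 19.98
tool_pos: [0.6349, -0.1492, 0.2935]
eef_rot: [[-1.0, -0.0, -0.0], [-0.0, 1.0, 0.0], [0.0, 0.0, -1.0]]
force: [-0.6, 0.2, -1.7]
gripper_width: 0.464
grip_force: 45.0
```

Request:
servo_tool([
  {"fingers": 34,"x": 0.015,"y": 0,"z": 0,"yaw": 0},
  {"fingers": 34,"x": 0.03,"y": 0,"z": 0,"yaw": 0},
  {"fingers": 34,"x": 0.05,"y": 0,"z": 0,"yaw": 0},
  {"fingers": 34,"x": 0.07,"y": 0,"z": 0,"yaw": 0},
  {"fingers": 34,"x": 0.1,"y": 0,"z": -0.02,"yaw": 0},
  {"fingers": 34,"x": 0.14,"y": -0.02,"z": -0.02,"yaw": 0},
  {"fingers": 34,"x": 0.18,"y": -0.06,"z": -0.02,"yaw": 0},
  {"fingers": 34,"x": 0.22,"y": -0.1,"z": -0.02,"yaw": 0},
  {"fingers": 34,"x": 0.26,"y": -0.14,"z": -0.02,"yaw": 0},
  {"fingers": 34,"x": 0.3,"y": -0.18,"z": -0.02,"yaw": 0},
])

```text
time: 20.82
tool_pos: [0.4105, -0.2827, 0.3085]
eef_rot: [[-1.0, -0.001, -0.0], [-0.001, 1.0, 0.0], [0.0, 0.0, -1.0]]
force: [-0.1, -0.8, -2.4]
gripper_width: 0.466
grip_force: 45.0
```

Request:
servo_tool([
  {"fingers": 34,"x": 0.03,"y": -0.05,"z": 0,"yaw": 0},
  {"fingers": 34,"x": 0.04,"y": -0.094,"z": 0,"yaw": 0},
  {"fingers": 34,"x": 0.04,"y": -0.094,"z": 0,"yaw": 0},
  {"fingers": 34,"x": 0.04,"y": -0.094,"z": 0.05,"yaw": 0},
  {"fingers": 34,"x": 0.04,"y": -0.094,"z": 0.1,"yaw": 0},
  {"fingers": 34,"x": 0.04,"y": -0.094,"z": 0.15,"yaw": 0},
  {"fingers": 34,"x": 0.04,"y": -0.094,"z": 0.19,"yaw": 0},
  {"fingers": 34,"x": 0.04,"y": -0.094,"z": 0.215,"yaw": 0},
  {"fingers": 34,"x": 0.04,"y": -0.094,"z": 0.22,"yaw": 0},
  {"fingers": 34,"x": 0.04,"y": -0.094,"z": 0.22,"yaw": 0},
])

```text
time: 21.65
tool_pos: [0.3818, -0.3517, 0.1425]
eef_rot: [[-1.0, -0.0, -0.002], [-0.0, 1.0, 0.003], [0.002, 0.003, -1.0]]
force: [-0.7, -0.2, -0.6]
gripper_width: 0.467
grip_force: 45.0
```

Request:
servo_tool([
  {"fingers": 58,"x": 0,"y": 0,"z": 0,"yaw": 0},
  {"fingers": 58,"x": 0,"y": 0,"z": 0,"yaw": 0},
  {"fingers": 58,"x": 0,"y": 0,"z": 0,"yaw": 0},
  {"fingers": 58,"x": 0,"y": 0,"z": 0,"yaw": 0},
  {"fingers": 58,"x": 0,"y": 0,"z": -0.04,"yaw": 0},
  {"fingers": 58,"x": 0,"y": 0,"z": -0.09,"yaw": 0},
  {"fingers": 58,"x": 0,"y": 0,"z": -0.14,"yaw": 0},
  {"fingers": 58,"x": 0,"y": 0,"z": -0.19,"yaw": 0},
  {"fingers": 58,"x": 0,"y": 0,"z": -0.24,"yaw": 0},
  {"fingers": 58,"x": 0,"y": 0,"z": -0.29,"yaw": 0},
])

```text
time: 22.48
tool_pos: [0.3818, -0.3523, 0.3643]
eef_rot: [[-1.0, 0.0, 0.001], [0.0, 1.0, -0.002], [-0.001, -0.002, -1.0]]
force: [-0.3, -0.3, 0.8]
gripper_width: 0.614
grip_force: 0.0
```

Request:
servo_tool([
  {"fingers": 66,"x": -0.02,"y": 0.05,"z": -0.03,"yaw": 0},
  {"fingers": 66,"x": -0.04,"y": 0.1,"z": -0.03,"yaw": 0},
  {"fingers": 66,"x": -0.06,"y": 0.15,"z": -0.03,"yaw": 0},
  {"fingers": 66,"x": -0.08,"y": 0.2,"z": -0.03,"yaw": 0},
  {"fingers": 66,"x": -0.1,"y": 0.25,"z": -0.03,"yaw": 0},
  {"fingers": 66,"x": -0.117,"y": 0.3,"z": -0.03,"yaw": 0},
  {"fingers": 66,"x": -0.117,"y": 0.35,"z": -0.03,"yaw": 0},
  {"fingers": 66,"x": -0.117,"y": 0.39,"z": -0.03,"yaw": 0},
  {"fingers": 66,"x": -0.117,"y": 0.39,"z": -0.03,"yaw": 0},
  {"fingers": 66,"x": -0.117,"y": 0.39,"z": -0.03,"yaw": 0},
])

```text
time: 23.32
tool_pos: [0.4697, -0.0589, 0.3847]
eef_rot: [[-1.0, -0.003, 0.002], [-0.003, 1.0, -0.001], [-0.002, -0.001, -1.0]]
force: [0.0, -0.4, 0.2]
gripper_width: 0.705
grip_force: 0.0
```

Run:
```python
from h import *
o=get_obs();print(o['time'],o['tool_pos'])
import json
c,im=snap('wrist','w4.png');json.dump({k:np.array(v).tolist() for k,v in c.items()},open('w4.json','w'))
d,s=snap('side','s4.png')
cv2.imwrite('pics/w4c.png',cv2.resize(np.hstack([im[:300],s[100:400]]),(800,214),interpolation=cv2.INTER_AREA))
cv2.imwrite('pics/w4b.png',np.vstack([cv2.resize(im[20:270],(800,357),interpolation=cv2.INTER_CUBIC),cv2.resize(s[100:270,150:550],(565,240))[:, :].copy() if 0 else cv2.copyMakeBorder(cv2.resize(s[120:400,180:380],(171*1,240)),0,0,0,800-171,cv2.BORDER_CONSTANT)]))
```

```text
23.3167 [ 0.46971118 -0.05890907  0.38471443]
```

View pics/w4b.png

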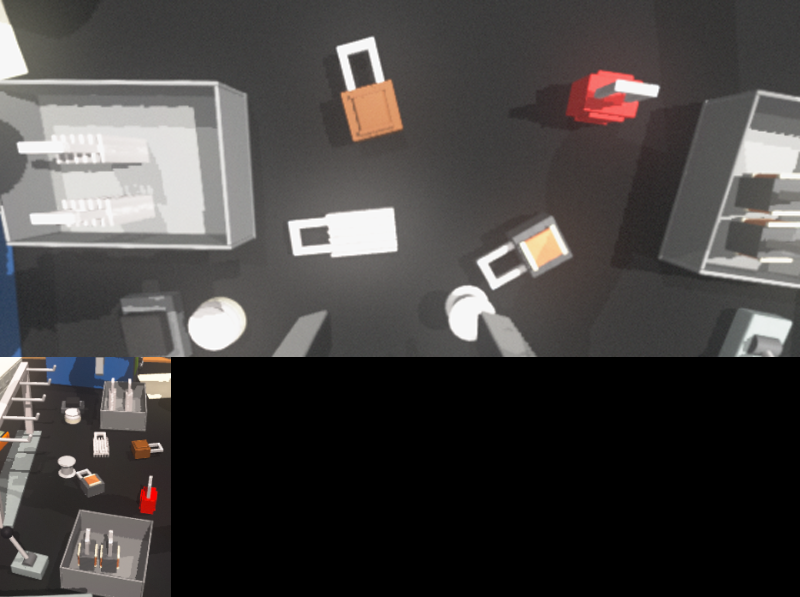

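Run:
```python
from h import *
import json
np.set_printoptions(precision=4,suppress=True)
c=json.load(open('w4.json'));d=get_calibration('side');s=cv2.imread('pics/s4.png');w=cv2.imread('pics/w4.png')
f=lambda l:np.array(l)/(800/560)+[0,20]
def cop(im,x0,y0,x1,y1):
    h=cv2.cvtColor(im[y0:y1,x0:x1],cv2.COLOR_BGR2HSV);m=cv2.inRange(h,(3,90,120),(28,255,255))
    n,l,st,ce=cv2.connectedComponentsWithStats(m);i=1+st[1:,4].argmax();return ce[i]+[x0,y0],st[i,4]
a=cop(w,345,160,410,225);b=cop(s,265,235,330,295);print(a,b,tri(c,[a[0]],d,[b[0]]))
P=onz(c,f([(330,210),(393,207),(397,250),(332,256)]),.024);print('hs',P,P.mean(0))
def br(im,x0,y0,x1,y1):
    g=cv2.cvtColor(im[y0:y1,x0:x1],cv2.COLOR_BGR2GRAY);m=(g>150).astype(np.uint8)
    n,l,st,ce=cv2.connectedComponentsWithStats(m);i=1+st[1:,4].argmax();q=np.argwhere(l==i)[:,::-1].astype(np.float32)
    r=cv2.minAreaRect(q);return np.array(r[0])+[x0,y0],r[1:],st[i,4]
a=br(w,195,155,285,205);b=br(s,280,195,315,245);print(a,b,tri(c,[a[0]],d,[b[0]]))
Q=onz(c,f([(510,241),(549,215),(573,248),(532,277)]),.036);print('tr',Q,Q.mean(0))
print('eye end',onz(c,f([(477,266),(493,289)]),.024))
```

```text
(array([383.2063, 195.6054]), np.int32(223)) (array([286.8413, 262.8254]), np.int32(126)) [[0.4814 0.0871 0.0419 0.0007]]
hs [[ 0.4437 -0.1367  0.024 ]
 [ 0.4403 -0.0712  0.024 ]
 [ 0.4857 -0.067   0.024 ]
 [ 0.4926 -0.1365  0.024 ]] [ 0.4656 -0.1029  0.024 ]
(array([239.627 , 183.3975]), ((31.506437301635742, 74.51091766357422), 84.80557250976562), np.int32(1935)) (array([298., 220.]), ((26.0, 18.0), 90.0), np.int32(421)) [[ 0.4686 -0.1262  0.0126  0.0015]]
tr [[0.4732 0.0495 0.036 ]
 [0.4462 0.0874 0.036 ]
 [0.4801 0.1154 0.036 ]
 [0.5115 0.0753 0.036 ]] [0.4778 0.0819 0.036 ]
eye end [[0.5027 0.0189 0.024 ]
 [0.5284 0.0376 0.024 ]]
```

Request:
servo_tool([
  {"fingers": 66,"x": 0.005,"y": -0.06,"z": 0.04,"yaw": 0.239},
  {"fingers": 66,"x": 0.005,"y": -0.06,"z": 0.08,"yaw": 0.239},
  {"fingers": 66,"x": 0.005,"y": -0.06,"z": 0.12,"yaw": 0.239},
  {"fingers": 66,"x": 0.005,"y": -0.06,"z": 0.16,"yaw": 0.239},
  {"fingers": 66,"x": 0.005,"y": -0.06,"z": 0.19,"yaw": 0.239},
  {"fingers": 66,"x": 0.005,"y": -0.06,"z": 0.2,"yaw": 0.239},
  {"fingers": 66,"x": 0.005,"y": -0.06,"z": 0.2,"yaw": 0.239},
  {"fingers": 66,"x": 0.005,"y": -0.06,"z": 0.2,"yaw": 0.239},
  {"fingers": 66,"x": 0.005,"y": -0.06,"z": 0.2,"yaw": 0.239},
  {"fingers": 66,"x": 0.005,"y": -0.06,"z": 0.2,"yaw": 0.239},
])

```text
time: 24.25
tool_pos: [0.4662, -0.1071, 0.2337]
eef_rot: [[-0.307, 0.952, -0.0], [0.952, 0.307, -0.001], [-0.0, -0.0, -1.0]]
force: [-0.6, 0.1, -0.4]
gripper_width: 0.702
grip_force: 0.0
```

Run:
```python
from h import *
o=get_obs();R=np.array(o['eef_rot']);print(o['time'],o['tool_pos'],np.degrees(np.arctan2(R[1,1],R[0,1])),o['q'])
c,im=snap('wrist','w5.png');d,s=snap('side','s5.png')
cv2.imwrite('pics/w5c.png',np.hstack([cv2.resize(im,(440,330)),cv2.resize(s[140:290,200:360],(352,330),interpolation=cv2.INTER_CUBIC)]))
```

```text
24.25 [ 0.46615202 -0.10713279  0.23369766] 17.8607231357969 [-3.71192210e-01  1.83337074e-01  1.81373949e+00 -5.64968365e-04
  1.14444102e+00 -6.82687069e-01]
```

View pics/w5c.png

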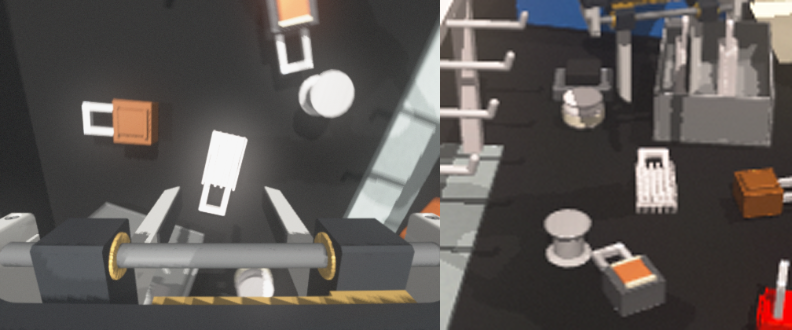

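Run:
```python
from h import *
np.set_printoptions(precision=4,suppress=True)
c=get_calibration('wrist');w=cv2.imread('pics/w5.png')
P=onz(c,np.array([(213,130),(247,137),(236,192),(204,184)])*560/440,.024);print(P,P.mean(0))
```

```text
[[ 0.4419 -0.0699  0.024 ]
 [ 0.485  -0.0648  0.024 ]
 [ 0.496  -0.1382  0.024 ]
 [ 0.4523 -0.1409  0.024 ]] [ 0.4688 -0.1034  0.024 ]
```

Request:
servo_tool([
  {"fingers": 66,"x": 0.002,"y": 0.003,"z": 0.04,"yaw": 0.033},
  {"fingers": 66,"x": 0.002,"y": 0.003,"z": 0.08,"yaw": 0.033},
  {"fingers": 66,"x": 0.002,"y": 0.003,"z": 0.12,"yaw": 0.033},
  {"fingers": 66,"x": 0.002,"y": 0.003,"z": 0.15,"yaw": 0.033},
  {"fingers": 66,"x": 0.002,"y": 0.003,"z": 0.168,"yaw": 0.033},
  {"fingers": 66,"x": 0.002,"y": 0.003,"z": 0.174,"yaw": 0.033},
  {"fingers": 66,"x": 0.002,"y": 0.003,"z": 0.174,"yaw": 0.033},
])

```text
time: 24.93
tool_pos: [0.4673, -0.1037, 0.1023]
eef_rot: [[-0.114, 0.993, -0.002], [0.993, 0.114, 0.001], [0.001, -0.002, -1.0]]
force: [0.1, 0.3, 0.1]
gripper_width: 0.701
grip_force: 0.0
```

Request:
servo_tool([
  {"fingers": 44,"x": 0,"y": 0,"z": 0,"yaw": 0},
  {"fingers": 34,"x": 0,"y": 0,"z": 0,"yaw": 0},
  {"fingers": 34,"x": 0,"y": 0,"z": 0,"yaw": 0},
  {"fingers": 34,"x": 0,"y": 0,"z": 0,"yaw": 0},
  {"fingers": 34,"x": 0,"y": 0,"z": 0,"yaw": 0},
  {"fingers": 34,"x": 0,"y": 0,"z": 0,"yaw": 0},
], grip_force=45)

```text
time: 25.43
tool_pos: [0.4683, -0.1033, 0.1043]
eef_rot: [[-0.114, 0.994, 0.002], [0.994, 0.114, -0.001], [-0.001, 0.002, -1.0]]
force: [-0.3, -0.6, 6.0]
gripper_width: 0.466
grip_force: 45.0
```

Request:
servo_tool([
  {"fingers": 34,"x": 0,"y": 0,"z": -0.02,"yaw": 0},
  {"fingers": 34,"x": 0,"y": 0,"z": -0.05,"yaw": 0},
  {"fingers": 34,"x": 0,"y": 0,"z": -0.1,"yaw": -0.02},
  {"fingers": 34,"x": 0,"y": 0,"z": -0.15,"yaw": -0.04},
  {"fingers": 34,"x": 0,"y": 0,"z": -0.2,"yaw": -0.06},
  {"fingers": 34,"x": 0,"y": 0,"z": -0.22,"yaw": -0.08},
  {"fingers": 34,"x": 0,"y": 0,"z": -0.22,"yaw": -0.1},
  {"fingers": 34,"x": 0,"y": 0,"z": -0.22,"yaw": -0.12},
  {"fingers": 34,"x": 0,"y": 0,"z": -0.22,"yaw": -0.14},
  {"fingers": 34,"x": 0,"y": 0,"z": -0.22,"yaw": -0.16},
])

```text
time: 26.27
tool_pos: [0.4675, -0.1027, 0.2683]
eef_rot: [[-0.9, 0.436, -0.0], [0.436, 0.9, 0.0], [0.0, 0.0, -1.0]]
force: [0.0, 0.8, -1.4]
gripper_width: 0.461
grip_force: 45.0
```

Request:
servo_tool([
  {"fingers": 34,"x": 0,"y": 0,"z": 0,"yaw": -0.02},
  {"fingers": 34,"x": 0,"y": 0,"z": 0,"yaw": -0.04},
  {"fingers": 34,"x": 0,"y": 0,"z": 0,"yaw": -0.06},
  {"fingers": 34,"x": 0,"y": 0,"z": 0,"yaw": -0.072},
  {"fingers": 34,"x": 0,"y": 0,"z": 0,"yaw": -0.072},
  {"fingers": 34,"x": 0,"y": 0,"z": 0,"yaw": -0.072},
])

```text
time: 26.77
tool_pos: [0.4676, -0.1028, 0.2681]
eef_rot: [[-1.0, 0.007, -0.0], [0.007, 1.0, 0.0], [0.0, 0.0, -1.0]]
force: [-0.2, 0.0, -1.4]
gripper_width: 0.465
grip_force: 45.0
```

Request:
servo_tool([
  {"fingers": 34,"x": 0.03,"y": -0.05,"z": 0,"yaw": 0},
  {"fingers": 34,"x": 0.06,"y": -0.1,"z": 0,"yaw": 0},
  {"fingers": 34,"x": 0.09,"y": -0.15,"z": 0,"yaw": 0},
  {"fingers": 34,"x": 0.118,"y": -0.2,"z": 0,"yaw": 0},
  {"fingers": 34,"x": 0.118,"y": -0.23,"z": 0,"yaw": 0},
  {"fingers": 34,"x": 0.118,"y": -0.23,"z": 0.05,"yaw": 0},
  {"fingers": 34,"x": 0.118,"y": -0.23,"z": 0.1,"yaw": 0},
  {"fingers": 34,"x": 0.118,"y": -0.23,"z": 0.15,"yaw": 0},
  {"fingers": 34,"x": 0.118,"y": -0.23,"z": 0.182,"yaw": 0},
  {"fingers": 34,"x": 0.118,"y": -0.23,"z": 0.182,"yaw": 0},
])

```text
time: 27.6
tool_pos: [0.3758, -0.2727, 0.1275]
eef_rot: [[-1.0, 0.007, -0.008], [0.007, 1.0, 0.008], [0.008, 0.008, -1.0]]
force: [0.7, -0.4, -0.9]
gripper_width: 0.465
grip_force: 45.0
```

Request:
servo_tool([
  {"fingers": 34,"x": 0,"y": 0,"z": 0,"yaw": 0},
  {"fingers": 54,"x": 0,"y": 0,"z": 0,"yaw": 0},
  {"fingers": 54,"x": 0,"y": 0,"z": 0,"yaw": 0},
  {"fingers": 54,"x": 0,"y": 0,"z": 0,"yaw": 0},
  {"fingers": 54,"x": 0,"y": 0,"z": 0,"yaw": 0},
  {"fingers": 54,"x": 0,"y": 0,"z": -0.05,"yaw": 0},
  {"fingers": 54,"x": 0,"y": 0,"z": -0.1,"yaw": 0},
  {"fingers": 54,"x": 0,"y": 0,"z": -0.15,"yaw": 0},
  {"fingers": 54,"x": 0,"y": 0,"z": -0.2,"yaw": 0},
  {"fingers": 66,"x": 0,"y": 0,"z": -0.25,"yaw": 0},
])

```text
time: 28.43
tool_pos: [0.3782, -0.2747, 0.3222]
eef_rot: [[-1.0, 0.005, 0.002], [0.005, 1.0, -0.001], [-0.002, -0.001, -1.0]]
force: [0.4, -1.2, -0.4]
gripper_width: 0.619
grip_force: 0.0
```

Request:
servo_tool([
  {"fingers": 66,"x": -0.01,"y": 0.04,"z": -0.04,"yaw": 0},
  {"fingers": 66,"x": -0.02,"y": 0.09,"z": -0.05,"yaw": 0},
  {"fingers": 66,"x": -0.03,"y": 0.14,"z": -0.05,"yaw": 0},
  {"fingers": 66,"x": -0.04,"y": 0.19,"z": -0.05,"yaw": 0},
  {"fingers": 66,"x": -0.05,"y": 0.24,"z": -0.05,"yaw": 0},
  {"fingers": 66,"x": -0.06,"y": 0.29,"z": -0.05,"yaw": 0},
  {"fingers": 66,"x": -0.07,"y": 0.34,"z": -0.05,"yaw": 0},
  {"fingers": 66,"x": -0.08,"y": 0.39,"z": -0.05,"yaw": 0},
  {"fingers": 66,"x": -0.09,"y": 0.44,"z": -0.05,"yaw": 0},
  {"fingers": 66,"x": -0.09,"y": 0.49,"z": -0.05,"yaw": 0},
])

```text
time: 29.27
tool_pos: [0.4485, 0.0941, 0.3578]
eef_rot: [[-1.0, 0.005, 0.003], [0.005, 1.0, 0.0], [-0.003, 0.0, -1.0]]
force: [0.4, 0.8, -0.3]
gripper_width: 0.699
grip_force: 0.0
```

Request:
servo_tool([
  {"fingers": 64,"x": 0.035,"y": 0.05,"z": 0,"yaw": 0},
  {"fingers": 64,"x": 0.035,"y": 0.1,"z": 0,"yaw": 0},
  {"fingers": 64,"x": 0.035,"y": 0.15,"z": 0,"yaw": 0},
  {"fingers": 64,"x": 0.035,"y": 0.2,"z": 0,"yaw": 0},
  {"fingers": 64,"x": 0.035,"y": 0.25,"z": 0,"yaw": 0},
  {"fingers": 64,"x": 0.035,"y": 0.3,"z": 0,"yaw": 0},
  {"fingers": 64,"x": 0.035,"y": 0.312,"z": 0,"yaw": 0},
  {"fingers": 64,"x": 0.035,"y": 0.312,"z": 0,"yaw": 0},
  {"fingers": 64,"x": 0.035,"y": 0.312,"z": 0,"yaw": 0},
])

```text
time: 30.02
tool_pos: [0.4224, 0.3258, 0.357]
eef_rot: [[-1.0, 0.004, 0.0], [0.004, 1.0, -0.001], [-0.0, -0.001, -1.0]]
force: [1.3, -0.7, -0.0]
gripper_width: 0.682
grip_force: 0.0
```

Run:
```python
from h import *
o=get_obs();print(o['time'],o['tool_pos'])
c,im=snap('wrist','w6.png');d,s=snap('side','s6.png')
cv2.imwrite('pics/w6c.png',np.hstack([cv2.resize(im,(440,330)),cv2.resize(s[140:340,200:380],(352,330),interpolation=cv2.INTER_AREA)]))
```

```text
30.0167 [0.42243734 0.32582878 0.35704069]
```

View pics/w6c.png

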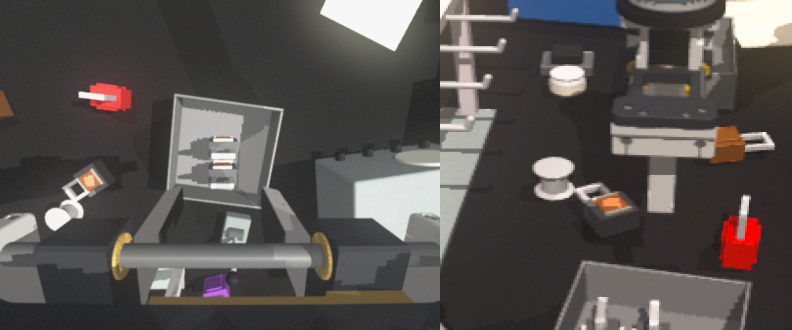

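Request:
servo_tool([
  {"fingers": 64,"x": 0,"y": 0,"z": 0.05,"yaw": 0},
  {"fingers": 64,"x": 0,"y": 0,"z": 0.1,"yaw": 0},
  {"fingers": 64,"x": 0,"y": 0,"z": 0.15,"yaw": 0},
  {"fingers": 64,"x": 0,"y": 0,"z": 0.2,"yaw": 0},
  {"fingers": 64,"x": 0,"y": 0,"z": 0.25,"yaw": 0},
  {"fingers": 64,"x": 0,"y": 0,"z": 0.29,"yaw": 0},
  {"fingers": 64,"x": 0,"y": 0,"z": 0.315,"yaw": 0},
  {"fingers": 64,"x": 0,"y": 0,"z": 0.315,"yaw": 0},
  {"fingers": 40,"x": 0,"y": 0,"z": 0.315,"yaw": 0},
  {"fingers": 40,"x": 0,"y": 0,"z": 0.315,"yaw": 0},
], grip_force=20)

```text
time: 30.95
tool_pos: [0.424, 0.3258, 0.1221]
eef_rot: [[-1.0, 0.006, 0.002], [0.006, 1.0, 0.001], [-0.002, 0.001, -1.0]]
force: [0.1, 0.5, 0.3]
gripper_width: 0.576
grip_force: 0.0
```

Request:
servo_tool([
  {"fingers": 40,"x": 0,"y": 0,"z": 0,"yaw": 0},
  {"fingers": 40,"x": 0,"y": 0,"z": 0,"yaw": 0},
  {"fingers": 40,"x": 0,"y": 0,"z": -0.003,"yaw": 0},
  {"fingers": 40,"x": -0.005,"y": -0.015,"z": -0.003,"yaw": 0},
  {"fingers": 40,"x": -0.008,"y": -0.03,"z": -0.003,"yaw": 0},
  {"fingers": 40,"x": -0.008,"y": -0.04,"z": -0.003,"yaw": 0},
  {"fingers": 40,"x": -0.008,"y": -0.04,"z": -0.003,"yaw": 0},
  {"fingers": 40,"x": -0.008,"y": -0.04,"z": 0.001,"yaw": 0},
  {"fingers": 40,"x": -0.008,"y": -0.04,"z": 0.001,"yaw": 0},
])

```text
time: 31.7
tool_pos: [0.4286, 0.2945, 0.1215]
eef_rot: [[-1.0, 0.005, 0.0], [0.005, 1.0, -0.003], [-0.0, -0.003, -1.0]]
force: [-3.2, -7.0, 12.8]
gripper_width: 0.529
grip_force: 20.0
```

Request:
servo_tool([
  {"fingers": 58,"x": 0,"y": 0,"z": 0,"yaw": 0},
  {"fingers": 58,"x": 0,"y": 0,"z": 0,"yaw": 0},
  {"fingers": 58,"x": 0,"y": 0,"z": 0,"yaw": 0},
  {"fingers": 58,"x": 0,"y": 0,"z": -0.04,"yaw": 0},
  {"fingers": 58,"x": 0,"y": 0,"z": -0.09,"yaw": 0},
  {"fingers": 66,"x": 0,"y": 0,"z": -0.14,"yaw": 0},
  {"fingers": 66,"x": 0,"y": 0,"z": -0.19,"yaw": 0},
  {"fingers": 66,"x": 0,"y": 0,"z": -0.24,"yaw": 0},
  {"fingers": 66,"x": 0,"y": 0,"z": -0.29,"yaw": 0},
  {"fingers": 66,"x": 0,"y": 0,"z": -0.34,"yaw": 0},
])

```text
time: 32.53
tool_pos: [0.4281, 0.2963, 0.3766]
eef_rot: [[-1.0, 0.005, -0.0], [0.005, 1.0, 0.001], [0.0, 0.001, -1.0]]
force: [1.2, 0.7, -0.1]
gripper_width: 0.702
grip_force: 0.0
```

Request:
servo_tool([
  {"fingers": 70,"x": -0.02,"y": -0.04,"z": 0,"yaw": 0.02},
  {"fingers": 70,"x": -0.04,"y": -0.09,"z": 0,"yaw": 0.04},
  {"fingers": 70,"x": -0.06,"y": -0.14,"z": 0,"yaw": 0.06},
  {"fingers": 70,"x": -0.067,"y": -0.19,"z": 0.03,"yaw": 0.08},
  {"fingers": 70,"x": -0.067,"y": -0.24,"z": 0.06,"yaw": 0.1},
  {"fingers": 70,"x": -0.067,"y": -0.286,"z": 0.1,"yaw": 0.12},
  {"fingers": 70,"x": -0.067,"y": -0.286,"z": 0.1,"yaw": 0.14},
  {"fingers": 70,"x": -0.067,"y": -0.286,"z": 0.1,"yaw": 0.153},
  {"fingers": 70,"x": -0.067,"y": -0.286,"z": 0.1,"yaw": 0.153},
  {"fingers": 70,"x": -0.067,"y": -0.286,"z": 0.1,"yaw": 0.153},
])

```text
time: 33.37
tool_pos: [0.4779, 0.0814, 0.2997]
eef_rot: [[-0.57, 0.822, -0.0], [0.822, 0.57, 0.0], [0.0, 0.0, -1.0]]
force: [1.0, 0.1, 0.8]
gripper_width: 0.744
grip_force: 0.0
```

Run:
```python
from h import *
o=get_obs();R=np.array(o['eef_rot']);print(o['time'],o['tool_pos'],np.degrees(np.arctan2(R[1,1],R[0,1])))
c,im=snap('wrist','w7.png');d,s=snap('side','s7.png')
cv2.imwrite('pics/w7c.png',np.hstack([cv2.resize(im,(560,420)),cv2.resize(s[160:400,220:360],(240,420),interpolation=cv2.INTER_AREA)]))
```

```text
33.3667 [0.4779483  0.08144674 0.29965486] 34.747072133569056
```

View pics/w7c.png

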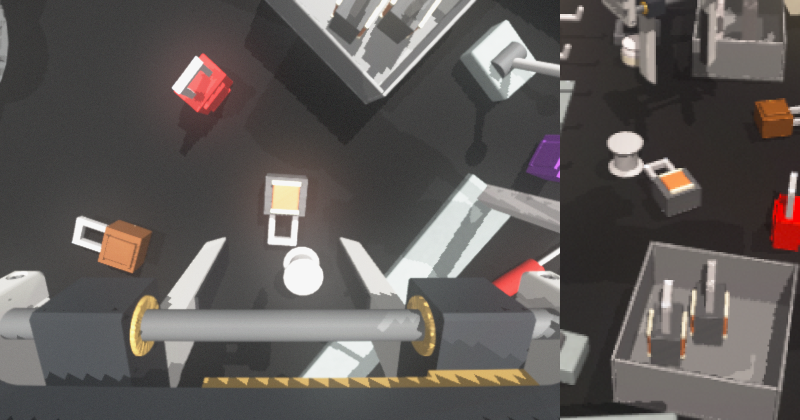

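Run:
```python
from h import *
np.set_printoptions(precision=4,suppress=True)
c=get_calibration('wrist')
P=onz(c,[(266,176),(308,177),(305,214),(264,214)],.036);print(P,P.mean(0))
print('angles',[np.degrees(np.arctan2(*(v[1::-1]))) for v in (P[1]-P[0],P[2]-P[3],P[0]-P[3],P[1]-P[2])])
print('reel',onz(c,[(303,277)],.043),'eye end',onz(c,[(268,244),(297,244)],.022))
w=get_calibration('wrist');d=get_calibration('side')
print(tri(w,[(286,193)],d,[(220+ (676-560)*140/240,160+181*240/420)]))
R=np.array(get_obs()['eef_rot']);t=np.array(get_obs()['tool_pos']);e=P.mean(0)-t;print('tool-axis',(R.T@e)/.75)
```

```text
[[0.4475 0.0916 0.036 ]
 [0.4884 0.1187 0.036 ]
 [0.5118 0.0804 0.036 ]
 [0.4712 0.0521 0.036 ]] [0.4797 0.0857 0.036 ]
angles [np.float64(33.49390853722254), np.float64(34.85228061103681), np.float64(121.07202313702271), np.float64(121.4751546851838)]
reel [[0.5563 0.0141 0.043 ]] eye end [[0.4993 0.0183 0.022 ]
 [0.53   0.0397 0.022 ]]
[[0.4781 0.0893 0.0418 0.0006]]
tool-axis [0.003  0.0045 0.3521]
```

Request:
servo_tool([
  {"fingers": 70,"x": 0.004,"y": 0.004,"z": 0.04,"yaw": 0},
  {"fingers": 70,"x": 0.004,"y": 0.004,"z": 0.09,"yaw": 0},
  {"fingers": 70,"x": 0.004,"y": 0.004,"z": 0.14,"yaw": 0},
  {"fingers": 70,"x": 0.004,"y": 0.004,"z": 0.19,"yaw": 0},
  {"fingers": 70,"x": 0.004,"y": 0.004,"z": 0.23,"yaw": 0},
  {"fingers": 70,"x": 0.004,"y": 0.004,"z": 0.255,"yaw": 0},
  {"fingers": 70,"x": 0.004,"y": 0.004,"z": 0.261,"yaw": 0},
  {"fingers": 70,"x": 0.004,"y": 0.004,"z": 0.261,"yaw": 0},
])

```text
time: 34.13
tool_pos: [0.4781, 0.0861, 0.1032]
eef_rot: [[-0.57, 0.822, -0.002], [0.822, 0.57, 0.0], [0.001, -0.002, -1.0]]
force: [-0.4, -0.1, 0.2]
gripper_width: 0.745
grip_force: 0.0
```

Request:
servo_tool([
  {"fingers": 46,"x": 0,"y": 0,"z": 0,"yaw": 0},
  {"fingers": 40,"x": 0,"y": 0,"z": 0,"yaw": 0},
  {"fingers": 40,"x": 0,"y": 0,"z": 0,"yaw": 0},
  {"fingers": 40,"x": 0,"y": 0,"z": 0,"yaw": 0},
  {"fingers": 40,"x": 0,"y": 0,"z": 0,"yaw": 0},
  {"fingers": 40,"x": 0,"y": 0,"z": 0,"yaw": 0},
], grip_force=50)

```text
time: 34.63
tool_pos: [0.4794, 0.0856, 0.1055]
eef_rot: [[-0.568, 0.823, 0.003], [0.823, 0.568, 0.0], [-0.002, 0.003, -1.0]]
force: [-0.2, 0.5, 6.6]
gripper_width: 0.534
grip_force: 49.2
```

Request:
servo_tool([
  {"fingers": 40,"x": 0,"y": 0,"z": -0.03,"yaw": 0},
  {"fingers": 40,"x": 0,"y": 0,"z": -0.08,"yaw": 0},
  {"fingers": 40,"x": 0,"y": 0,"z": -0.13,"yaw": 0.02},
  {"fingers": 40,"x": 0,"y": 0,"z": -0.18,"yaw": 0.04},
  {"fingers": 40,"x": 0,"y": 0,"z": -0.22,"yaw": 0.06},
  {"fingers": 40,"x": 0,"y": 0,"z": -0.235,"yaw": 0.08},
  {"fingers": 40,"x": 0,"y": 0,"z": -0.235,"yaw": 0.1},
  {"fingers": 40,"x": 0,"y": 0,"z": -0.235,"yaw": 0.115},
  {"fingers": 40,"x": 0,"y": 0,"z": -0.235,"yaw": 0.115},
  {"fingers": 40,"x": 0,"y": 0,"z": -0.235,"yaw": 0.115},
])

```text
time: 35.47
tool_pos: [0.4779, 0.0855, 0.2799]
eef_rot: [[0.115, 0.993, -0.001], [0.993, -0.115, 0.0], [-0.0, -0.001, -1.0]]
force: [0.3, -0.4, -3.8]
gripper_width: 0.533
grip_force: 49.3
```

Run:
```python
from h import *
np.set_printoptions(precision=4,suppress=True)
o=get_obs();R=np.array(o['eef_rot']);print(o['time'],o['tool_pos'],o['gripper_width'],np.degrees(np.arctan2(R[1,1],R[0,1])))
print(R.T@(np.array([.394,.372,.125])-o['tool_pos'])/.75)
```

```text
35.4667 [0.4779 0.0855 0.2799] 0.5325381946663212 -6.624499227192399
[ 0.3665 -0.155   0.2067]
```

Request:
servo_tool([
  {"fingers": 40,"x": 0.05,"y": -0.02,"z": 0,"yaw": 0},
  {"fingers": 40,"x": 0.1,"y": -0.04,"z": 0,"yaw": 0},
  {"fingers": 40,"x": 0.15,"y": -0.06,"z": 0,"yaw": 0},
  {"fingers": 40,"x": 0.2,"y": -0.08,"z": 0,"yaw": 0},
  {"fingers": 40,"x": 0.25,"y": -0.1,"z": 0,"yaw": 0},
  {"fingers": 40,"x": 0.3,"y": -0.12,"z": 0,"yaw": 0},
  {"fingers": 40,"x": 0.34,"y": -0.14,"z": 0,"yaw": 0},
  {"fingers": 40,"x": 0.366,"y": -0.155,"z": 0,"yaw": 0},
  {"fingers": 40,"x": 0.366,"y": -0.155,"z": 0,"yaw": 0},
  {"fingers": 40,"x": 0.366,"y": -0.155,"z": 0,"yaw": 0},
])

```text
time: 36.3
tool_pos: [0.3946, 0.3726, 0.2795]
eef_rot: [[0.113, 0.994, -0.001], [0.994, -0.113, -0.001], [-0.002, -0.001, -1.0]]
force: [-0.3, -0.7, -3.8]
gripper_width: 0.534
grip_force: 49.3
```

Request:
servo_tool([
  {"fingers": 40,"x": 0,"y": 0,"z": 0.04,"yaw": 0},
  {"fingers": 40,"x": 0,"y": 0,"z": 0.08,"yaw": 0},
  {"fingers": 40,"x": 0,"y": 0,"z": 0.12,"yaw": 0},
  {"fingers": 40,"x": 0,"y": 0,"z": 0.15,"yaw": 0},
  {"fingers": 40,"x": 0,"y": 0,"z": 0.18,"yaw": 0},
  {"fingers": 40,"x": 0,"y": 0,"z": 0.2,"yaw": 0},
  {"fingers": 40,"x": 0,"y": 0,"z": 0.215,"yaw": 0},
  {"fingers": 40,"x": 0,"y": 0,"z": 0.215,"yaw": 0},
  {"fingers": 40,"x": 0,"y": 0,"z": 0.215,"yaw": 0},
])

```text
time: 37.05
tool_pos: [0.3957, 0.3707, 0.1186]
eef_rot: [[0.118, 0.993, -0.001], [0.993, -0.118, -0.001], [-0.002, -0.001, -1.0]]
force: [-0.4, 0.2, -3.3]
gripper_width: 0.534
grip_force: 49.3
```

Request:
servo_tool([
  {"fingers": 56,"x": 0,"y": 0,"z": 0,"yaw": 0},
  {"fingers": 56,"x": 0,"y": 0,"z": 0,"yaw": 0},
  {"fingers": 56,"x": 0,"y": 0,"z": 0,"yaw": 0},
  {"fingers": 56,"x": 0,"y": 0,"z": 0,"yaw": 0},
  {"fingers": 56,"x": 0,"y": 0,"z": -0.04,"yaw": 0},
  {"fingers": 56,"x": 0,"y": 0,"z": -0.09,"yaw": 0},
  {"fingers": 56,"x": 0,"y": 0,"z": -0.14,"yaw": 0},
  {"fingers": 56,"x": 0,"y": 0,"z": -0.19,"yaw": 0},
  {"fingers": 56,"x": 0,"y": 0,"z": -0.24,"yaw": 0},
  {"fingers": 56,"x": 0,"y": 0,"z": -0.29,"yaw": 0},
])

```text
time: 37.88
tool_pos: [0.395, 0.3717, 0.3394]
eef_rot: [[0.117, 0.993, 0.001], [0.993, -0.117, 0.001], [0.001, 0.001, -1.0]]
force: [0.7, 0.4, 0.6]
gripper_width: 0.596
grip_force: 0.0
```

Request:
servo_tool([
  {"fingers": 56,"x": -0.05,"y": -0.05,"z": 0,"yaw": 0},
  {"fingers": 56,"x": -0.1,"y": -0.1,"z": 0,"yaw": 0},
  {"fingers": 56,"x": -0.14,"y": -0.14,"z": 0,"yaw": 0},
  {"fingers": 56,"x": -0.18,"y": -0.18,"z": 0,"yaw": 0},
  {"fingers": 56,"x": -0.18,"y": -0.18,"z": 0,"yaw": 0},
  {"fingers": 56,"x": -0.18,"y": -0.18,"z": 0,"yaw": 0},
])

```text
time: 38.38
tool_pos: [0.2409, 0.2507, 0.3372]
eef_rot: [[0.117, 0.993, -0.001], [0.993, -0.117, -0.001], [-0.001, -0.001, -1.0]]
force: [-0.1, 0.1, -1.1]
gripper_width: 0.595
grip_force: 0.0
```

Run:
```python
from h import *
o=get_obs();print(o['time'],o['tool_pos'])
c,im=snap('scene','e1.png');d,s=snap('side','e2.png')
a=cv2.resize(im,(400,300),interpolation=cv2.INTER_AREA);b=cv2.resize(s,(400,300),interpolation=cv2.INTER_AREA)
e=cv2.resize(s[290:410,230:370],(350,300),interpolation=cv2.INTER_CUBIC);f=cv2.resize(s[140:210,280:370],(386,300),interpolation=cv2.INTER_CUBIC)
cv2.imwrite('pics/e.png',np.vstack([np.hstack([a,b]),np.hstack([e,f,np.zeros((300,64,3),np.uint8)])]))
```

```text
38.3833 [0.24093257 0.25069607 0.33715045]
```

View pics/e.png

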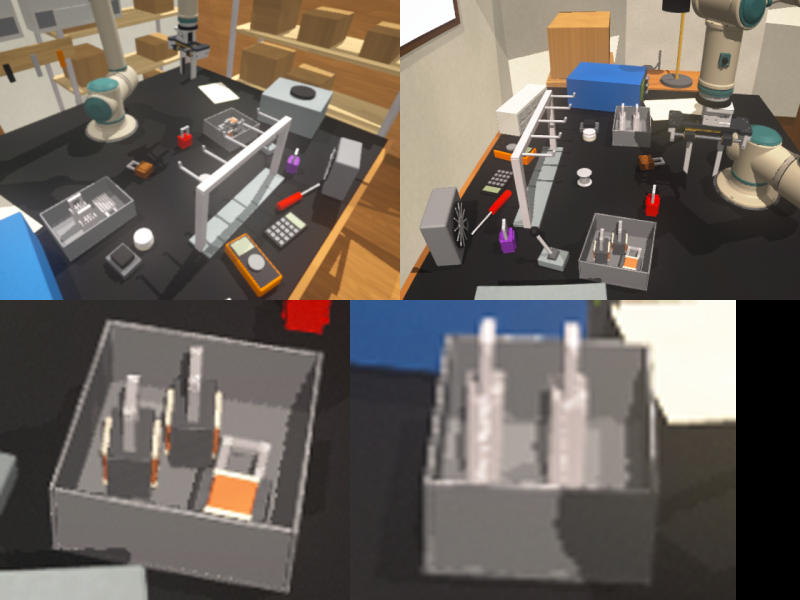

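The picture shows every part in its bin: three transformers in the square bin (lower left crop), and two standing heat sinks plus one lying flat in the oblong bin (scene 95,212). The hooks are empty, the lever is over to off (side 537,232), and the reel and tin are untouched.

```bash
python3 -c "
from plant import *
print(finish_job())"
```

```text
the job is handed in; nothing more can be done
None
```

The fan lever went to off first, then all three heat sinks went into the oblong bin and all three transformers into the square bin; the reel, tin and look-alikes stayed where they were, and I handed the job in at about 38 s of the 208 s allowed (the hand-in returned no verdict).

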